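# Clamp the tube rack on the mixer and lock its speed

### The arm

A 6-joint arm with a two-finger parallel gripper is mounted at the origin on the work surface. World frame = base frame: x ahead of the robot, y to its left, z up, the work surface at z = 0. Lengths are in m, angles in rad, forces in N, time in s.
With the tool pointing down it reaches from about 0.35 to 0.975 m from the base axis. Payload 4.9 kg.
Tool frame: the origin (TCP) lies on the mounting face of the last link; the fingertips stand 173 mm ahead of it and the grasp point (between the pads) lies 155 mm ahead of it; z points along the fingers, y is the direction in which the jaws open and shut (so a half turn about z gives the same grasp; the last joint's range is limited). The gripper opens to 85 mm and grips with 20 to 120 N. Pads are 22 mm wide; open, the fingers measure 114 mm over their backs; the gripper's body (76 mm by 85 mm) begins 54 mm behind the grasp point. The pads swing forward as they close: fully open they stand 13 mm farther back than shut.
Start: joints at [0.991, 0.053, 1.613, -0, 1.476, -0.119], TCP at [0.278, 0.56, 0.405] pointing down, gripper open.
Joint ranges: [-3.01, 3.01], [-1.01, 2.22], [0.06, 2.58], [-1.02, 4.17], [0.09, 2.62], [-3.14, 3.14]. Speed limits (rad/s): [2.57, 2.57, 3.14, 3.14, 3.14, 3.14].

### API

Orientations are given as a rotation vector (axis times angle).
In Python, from station import ctrl gives the robot as it stands. The module is installed in compiled form; this text tells all that it offers.
- The arm moves only by the tool jog_arm, never from a script. Its argument "steps" is a list of rows, each a list of 2 entries, a list of its own where there are three numbers: the shift along the tool's x, y, z in cm, then the turn, a rotation vector about the tool's x, y, z in degrees. In form: [[[tx, ty, tz], [rx, ry, rz]], ...]. A call has 1 to 8 rows; each row shifts and turns the pose as measured when the row begins, along the tool's axes as they then stand; what a row does not reach is not made up. A row lasts 1/10 s, in which the tool goes at most 50 mm and 8.59 degrees, less where a joint would pass 70% of its speed; a pose out of reach is approached as far as the arm can. A call is refused whole if a number of a shift passes 5 or a number of a turn 8.59, either way. A call with a gripper value outside its range is refused whole. "fingers" is the gripper command: -1 is shut, 1 is fully open, values between are in proportion, set as the call begins (left out, the last holds). The fingers move at their own pace and stop on an object; "grip_force" is the grip in N (left out, the last holds). Time passes only in rows, so rows that do not move let the fingers close. It gives the time, the measured TCP pose, the force and the opening at its end, in the units of the state.
- ctrl.get_obs(): the state, without advancing time (a new reading comes with each control period).
- ctrl.get_image(name): name is "scene" or "top" or "wrist"; returns the picture (384x512x3 uint8, red, green, blue); there is no depth.
- ctrl.camera_info(name): a dict with "K" (3x3 intrinsics, pixels), "dist_coeffs" ([k1, k2, p1, p2, k3] as OpenCV has them; the pictures are not rectified), "camera_from_world" (4x4, takes a point from world to camera coordinates). Camera axes: x right, y up, looking along -z (the intrinsics and any distortion apply to the point x, -y, -z); pixel columns grow to the right and rows downward; lengths in m; the calibration is good to about 2 mm. A picture is of the moment at which its call begins: read the wrist's pose just before it. camera_info takes no time and is no camera call; for the wrist camera it gives the pose at the moment of the call.
- ctrl.finish_job(): hands the job in, once; it reports no verdict.
The state is a dict: "t": time; "q": joint angles; "dq": joint speeds; "effort": joint torques, N m; "tool_pos": TCP position; "tool_rot": TCP orientation; "contact_force": force on the tool from outside, world axes, zero at the start; "wrist_torque": the same for the moment, N m; "opening": finger opening in m.
Only numpy, scipy, OpenCV 4.12 (cv2) and the standard library are available. Lean on these libraries where they do the work, as an engineer would, in place of code of your own. Each camera call takes 0.05 s, during which the arm holds its last target.

### The job

The rack of blood tubes on the mixer has to be clamped before it runs: the nut on the robot's left is already tight, so screw only the brass nut on the robot's right down its stud, clockwise, until it bears on its rubber washer and the resistance clearly rises: snug, not forced. Then turn the speed knob, still pushed in, to the red mark and pull it straight up to its stop so that it locks there. Leave the other things on the bench undisturbed.

Things in the scene. Friction and masses are not known exactly. Their poses are not given: they have to be found in the camera images.
- mixer: Multi-tube mixer, fixed: light grey housing 280 (x) x 210 (y) x 85 mm high; place and yaw vary. Origin: centre of its underside on the bench; x points from the control deck (near the robot) to the rear, y to its left, z up. The speed knob stands on the flat deck at x -100, y 0 mm; behind it a platform carries a rack of tubes under the hold-down plate.
- plate_top (a point): Centre of the top face of the clear hold-down plate, 110 (x) x 198 (y) x 6 mm, 176 mm above the bench; mixer x 30, y 0. Through it, 82 mm to the left and to the right, stand two vertical steel studs 10 mm thick, their tops 34 mm above this face.
- right_washer (a point): On the right-hand stud's axis, at the top face of its rubber washer, 4.5 mm above the plate (washer 28 mm across); mixer x 30, y -82 mm. The nut's underside comes down to this point.
- nut_right (a joint): Turn of the right-hand nut on its thread, rad. 0: its underside bears on the washer; negative: still to go (start -6.4 to -4.2). Grows clockwise seen from above; it sinks 5 mm per turn. It runs with an even drag of 0.05 N m, stays where it is left and cannot pass 0: turned on, it takes the rubber washer along (washer_right).
- washer_right (a joint): How far the rubber washer under the right-hand nut is wound up by tightening, rad: 0 while the nut is not bearing. Clockwise turning beyond first contact adds to it 1:1; the resistance is then 0.08 N m at first, plus 0.4 N m per rad (0.24 at 0.4 rad). Let go, it stays if under 0.2 rad and springs back to 0.2 from beyond. Snug is 0.1 to 0.8 rad; over 1.2 is over-tightened.
- nut_right_top (a point): Centre of the right-hand nut's top face. Knurled brass cylinder, 30 mm diameter, 24 mm high, on the vertical stud, a white line on its top; this point is 24 mm above its underside. With the nut down (0 rad) it is 204.5 mm above the bench and 28.5 mm above the plate, and the stud stands 5.5 mm out of it.
- nut_left (a joint): Turn of the left-hand nut, the same kind, rad: 0 at the start, already tight. Leave it.
- speed_knob (a joint): Turn of the speed knob, rad, 0 to 4.71, grows clockwise from above; ticks every 0.524 rad from 0. On the red mark (seventh tick) it reads 3.14. Start 0.9 to 2.2. Drag 0.03 N m. Turns freely while pushed in; pulled out, a pin locks it between teeth (a gap at every tick, play 0.05 to 0.1 rad). Within about 0.1 rad of a tick the pin finds its gap; midway it cannot be pulled.
- knob_pull (a joint): How far the speed knob is pulled up along its axis, m: 0 pushed in (start), 0.008 pulled out to its stop. Sliding takes about 4 N and it stays where it is left.
- speed_knob_grip (a point): On the knob's vertical axis, amid its grip bar: black bar 40 x 11 mm, 22 mm high; the point is 117 mm above the bench when pushed in, the bar reaches 11 mm below to 10 mm above it. Below it a disc of 41 mm diameter, its top 12 mm under the point, over a fixed collar 42 mm across. The x axis runs along the bar to its pointer end.
- speed_knob_pointer (a point): Pointer end of the knob's grip bar (white line), on its top face, 20 mm from the axis.
- red_mark (a point): The red tick on the white dial round the knob, 31 mm from the knob's axis, on the deck.
- kidney_dish: Steel kidney dish with tubes in it, 240 x 125 x 45 mm, loose on the bench to the left; origin at its underside.
- stain_bottle: Amber bottle, 48 mm across, 105 mm high, loose beside the mixer on the left; origin at the centre of its underside.
- cotton_jar: White jar with a red lid, 84 mm across, 85 mm high, loose on the right; origin at the centre of its underside.
- slide_box: Green slide box, 94 x 39 x 39 mm, loose on the right; origin at the centre of its underside.
- tube_stand: White block with four capped tubes, 50 x 100 x 78 mm, loose beside the mixer on the right; origin at the centre of its underside.
- marker_pen: Blue and white marker pen, 100 mm long, 13 mm thick, lying loose beside the mixer on the left; origin at its middle, underside.

How it is judged:
By the outcome, as a careful person would: the job done as asked, in the order asked, and still so for the second after the job is handed in, with the robot touching nothing.
It also fails if it takes over 72 s, if anything falls off the work surface, if the arm or the gripper's body presses on something with over 40 N, if the wrist force passes 120 N, or if a joint passes its speed limit or range.

## Working session

There is one attempt and no reset: what is moved stays moved. The work goes in short steps, Python scripts to look and compute and a tool call to move; the robot and the scene stay as the last step left them, time stands still between calls to the robot, and variables do not carry over. Pictures are saved under pics/ and viewed, and the job is handed in when it is done.

Besides the shell and the picture viewer there is one more tool, called after ">>>" in YAML: its name, and indented under it one key for each argument. jog_arm: Moves the arm, as the interface text tells. Its arguments: {"type":"object","properties":{"steps":{"type":"array","items":{"type":"array"}},"fingers":{"type":"number"},"grip_force":{"type":"number"}},"required":["steps"]}

```bash
mkdir -p pics; python3 - <<'E'
from station import ctrl
import cv2,numpy as np
o=ctrl.get_obs(); print({k:np.round(v,4) for k,v in o.items()})
for n in ["scene","top","wrist"]:
    im=ctrl.get_image(n); cv2.imwrite(f"pics/{n}0.png",im[:,:,::-1])
    c=ctrl.camera_info(n); print(n,c)
E
```

```text
{'t': np.float64(0.0), 'q': array([ 0.991 ,  0.0534,  1.6143,  0.    ,  1.476 , -0.119 ]), 'dq': array([-0.0014, -0.0014,  0.0002,  0.0013,  0.0008,  0.0002]), 'effort': array([-1.00000e-03, -3.93689e+01, -3.70173e+01, -4.00000e-04,
        7.00000e-03,  0.00000e+00]), 'tool_pos': array([0.2778, 0.5596, 0.4035]), 'tool_rot': array([-7.1730e-01, -3.0579e+00,  3.0000e-03]), 'contact_force': array([-0.3985,  0.0915,  1.5707]), 'wrist_torque': array([-0.0104, -0.0358,  0.0059]), 'opening': np.float64(0.0853)}
scene {'K': array([[352.00613512,   0.        , 255.78813557],
       [  0.        , 352.00613512, 196.20530967],
       [  0.        ,   0.        ,   1.        ]]), 'dist_coeffs': array([0.02887706, 0.        , 0.        , 0.        , 0.        ]), 'camera_from_world': array([[ 0.51314049,  0.85806291,  0.02036851, -0.29377502],
       [-0.5771933 ,  0.32741615,  0.74809529,  0.17627052],
       [ 0.63524384, -0.39563455,  0.66327865, -1.68919713],
       [ 0.        ,  0.        ,  0.        ,  1.        ]])}
top {'K': array([[451.12782873,   0.        , 256.78795339],
       [  
[... 464 characters left out ...]
  [ 0.00000000e+00,  0.00000000e+00,  0.00000000e+00,
         1.00000000e+00]])}
wrist {'K': array([[289.16902159,   0.        , 257.39515968],
       [  0.        , 289.16902159, 193.34898069],
       [  0.        ,   0.        ,   1.        ]]), 'dist_coeffs': array([-0.05118461,  0.        ,  0.        ,  0.        ,  0.        ]), 'camera_from_world': array([[ 4.44748855e-01,  8.95655309e-01,  1.52150143e-04,
        -6.24936425e-01],
       [-8.47829890e-01,  4.21055301e-01, -3.22330437e-01,
         4.13741591e-02],
       [-2.88761031e-01,  1.43227096e-01,  9.46627205e-01,
        -3.79858646e-01],
       [ 0.00000000e+00,  0.00000000e+00,  0.00000000e+00,
         1.00000000e+00]])}
```

View pics/scene0.png

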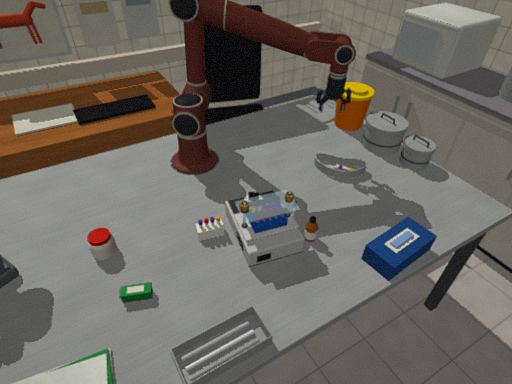

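View pics/top0.png

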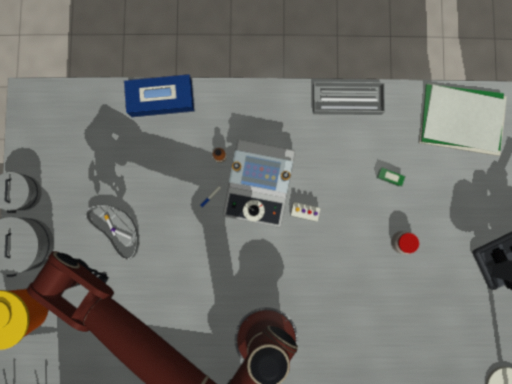

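View pics/wrist0.png

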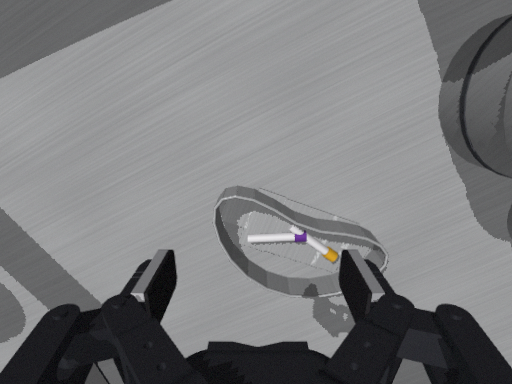

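The top view shows the mixer at about (258,183), with the knob on its dial at (253,210) and brass nuts at (237,166) and (286,175). The tube stand is just right of it at (306,211). I'll zoom in and measure.

```bash
cat > h.py <<'E'
from station import ctrl
import cv2,numpy as np
from scipy.spatial.transform import Rotation as R
def ray(n,uv,c=None):
    c=c or ctrl.camera_info(n); T=c["camera_from_world"]
    p=cv2.undistortPoints(np.array([[uv]],float),c["K"],c["dist_coeffs"])[0,0]
    d=T[:3,:3].T@np.array([p[0],-p[1],-1]); o=-T[:3,:3].T@T[:3,3]
    return o,d
def onz(n,uv,z,c=None):
    o,d=ray(n,uv,c); return o+d*(z-o[2])/d[2]
def proj(n,P,c=None):
    c=c or ctrl.camera_info(n); T=c["camera_from_world"]
    q=T[:3,:3]@np.array(P)+T[:3,3]
    return cv2.projectPoints(np.array([[q[0],-q[1],-q[2]]]),np.zeros(3),np.zeros(3),c["K"],c["dist_coeffs"])[0].ravel()
def st():
    o=ctrl.get_obs(); return o
E
python3 - <<'E'
import cv2
im=cv2.imread("pics/top0.png")[130:235,210:340]
cv2.imwrite("pics/topz.png",cv2.resize(im,None,fx=6,fy=5.7,interpolation=cv2.INTER_CUBIC))
im=cv2.imread("pics/scene0.png")[180:275,190:330]
cv2.imwrite("pics/scz.png",cv2.resize(im,None,fx=5.5,fy=5.5,interpolation=cv2.INTER_CUBIC))
E
```

```text
(no output)
```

View pics/topz.png

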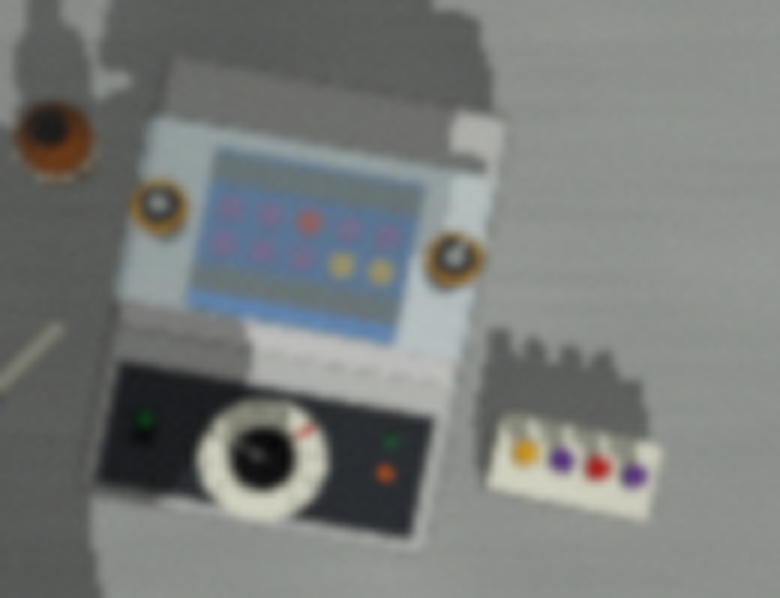

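View pics/scz.png

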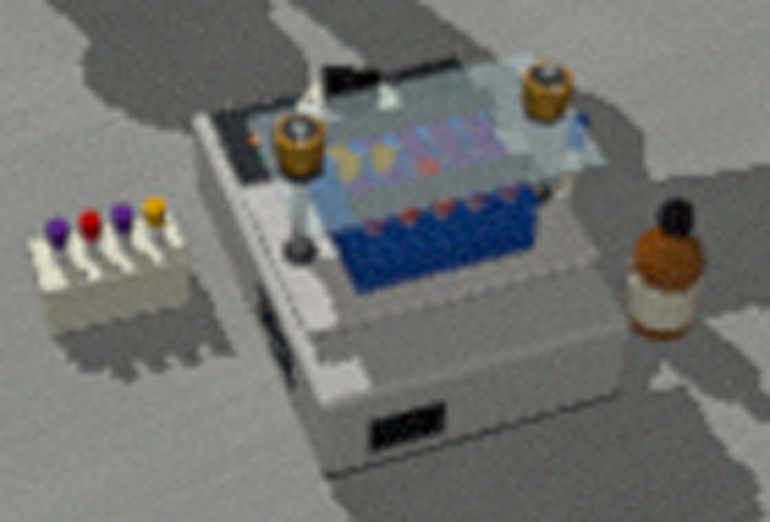

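```bash
python3 - <<'E'
from h import *
f=lambda x,y:((x+.5)/6-.5+210,(y+.5)/5.7-.5+130)
L=onz("top",f(160,208),.2045); Rr=onz("top",f(455,260),.209); K=onz("top",f(263,457),.127)
print(L,Rr,np.linalg.norm((L-Rr)[:2]),K)
d=(L-Rr)[:2]; yaw=np.arctan2(d[1],d[0])-np.pi/2; print("yaw",yaw,np.degrees(yaw))
m=(L+Rr)/2; print("mid",m, "knob pred", m[:2]-0.13*np.array([np.cos(yaw),np.sin(yaw)]))
o=ctrl.get_obs(); print(R.from_rotvec(o["tool_rot"]).as_matrix().round(3))
E
```

```text
[0.61096606 0.10444108 0.2045    ] [ 0.58169544 -0.05638449  0.209     ] 0.16346753496616764 [0.47067367 0.04753195 0.127     ]
yaw -0.18003172111641952 -10.3150577984471
mid [0.59633075 0.0240283  0.20675   ] knob pred [0.46843181 0.0473062 ]
[[-0.896  0.445 -0.001]
 [ 0.445  0.896 -0.001]
 [ 0.    -0.002 -1.   ]]
```

```bash
cat >> h.py <<'E'
def plan(P,yaw=None,n=None,maxlin=4.8,maxdeg=8.5):
    """rows to go to TCP P with jaws (tool y) at world yaw (rad), pointing down; prints rounded rows"""
    o=ctrl.get_obs(); p0=o["tool_pos"]; R0=R.from_rotvec(o["tool_rot"])
    M=R0.as_matrix(); y0=np.arctan2(M[1,1],M[0,1])
    def down(y):
        yy=np.array([np.cos(y),np.sin(y),0]); z=np.array([0,0,-1.]); x=np.cross(yy,z)
        return R.from_matrix(np.stack([x,yy,z],1))
    if yaw is None: yaw=y0
    n=n or int(np.ceil(max(np.linalg.norm(P-p0)*100/maxlin,abs(np.degrees(yaw-y0))/maxdeg,1)))
    p=p0;r=R0;rows=[]
    for i in range(1,n+1):
        f=i/n; pt=p0+(np.array(P)-p0)*f; rt=down(y0+(yaw-y0)*f)
        s=np.round(r.inv().apply(pt-p)*100,2); w=np.round(np.degrees((r.inv()*rt).as_rotvec()),2)
        rows.append([s.tolist(),w.tolist()])
        p=p+r.apply(s/100); r=r*R.from_rotvec(np.radians(w))
    print("y0 %.3f yaw %.3f n %d"%(y0,yaw,n))
    for i in range(0,n,8): print(str(rows[i:i+8]).replace(" ",""))
E
python3 - <<'E'
from h import *
o=ctrl.get_obs();c=ctrl.camera_info("wrist")["camera_from_world"]
Rt=R.from_rotvec(o["tool_rot"]).as_matrix()
print("cam pos tool",Rt.T@(-c[:3,:3].T@c[:3,3]-o["tool_pos"]),"look",Rt.T@(-c[2,:3]),"up",Rt.T@c[1,:3])
plan(np.array([.50,0.0,.47]),yaw=1.1+np.pi/2*0)
E
```

```text
cam pos tool [0.08317962 0.00015107 0.03072706] look [-0.32249588  0.00160887  0.9465695 ] up [9.46570859e-01 6.69349438e-04 3.22495210e-01]
y0 1.110 yaw 1.100 n 13
[[[-3.45,-3.1,-0.51],[-0.09,-0.01,0.04]],[[-3.44,-3.09,-0.51],[-0.0,0.0,0.05]],[[-3.45,-3.09,-0.5],[-0.0,0.0,0.04]],[[-3.45,-3.09,-0.51],[-0.0,0.0,0.05]],[[-3.46,-3.08,-0.51],[-0.0,0.0,0.04]],[[-3.46,-3.09,-0.51],[-0.0,0.0,0.04]],[[-3.46,-3.08,-0.51],[-0.0,0.0,0.05]],[[-3.46,-3.07,-0.51],[-0.0,0.0,0.04]]]
[[[-3.46,-3.08,-0.51],[-0.0,0.0,0.05]],[[-3.47,-3.07,-0.51],[-0.0,0.0,0.04]],[[-3.47,-3.07,-0.51],[-0.0,0.0,0.05]],[[-3.47,-3.07,-0.51],[-0.0,0.0,0.04]],[[-3.47,-3.06,-0.51],[-0.0,0.0,0.04]]]
```

>>> jog_arm:
  steps:
    - [[-3.45, -3.1, -0.7], [0, 0, 0]]
    - [[-3.45, -3.1, -0.7], [0, 0, 0]]
    - [[-3.45, -3.1, -0.7], [0, 0, 0]]
    - [[-3.45, -3.1, -0.7], [0, 0, 0]]
    - [[-3.45, -3.1, -0.7], [0, 0, 0]]
    - [[-3.45, -3.1, -0.7], [0, 0, 0]]
    - [[-3.45, -3.1, -0.7], [0, 0, 0]]
    - [[-3.45, -3.1, -0.7], [0, 0, 0]]
  fingers: 1
  grip_force: 40

```text
t: 0.95
tool_pos: [0.4168, 0.2073, 0.4566]
tool_rot: [-0.698, -3.058, 0.013]
contact_force: [1.0, 0.5, 0.1]
opening: 0.0854
```

```bash
python3 - <<'E'
from h import *
o=ctrl.get_obs();print(o["tool_pos"],o["q"],o["t"])
plan(np.array([.50,0.0,.47]),yaw=1.1)
E
```

```text
[0.41679079 0.20728201 0.45658796] [ 0.30251311 -0.36581088  1.90030855 -0.00472534  1.61488931 -0.81948238] 0.95
y0 1.122 yaw 1.100 n 5
[[[-3.3,-3.01,-0.25],[-0.5,-0.14,0.25]],[[-3.31,-3.0,-0.27],[-0.0,-0.0,0.25]],[[-3.32,-2.99,-0.27],[-0.0,-0.0,0.25]],[[-3.34,-2.97,-0.26],[-0.0,-0.0,0.25]],[[-3.35,-2.95,-0.27],[-0.0,-0.0,0.25]]]
```

>>> jog_arm:
  steps:
    - [[-3.3, -3.0, -0.25], [-0.5, -0.15, 0.25]]
    - [[-3.3, -3.0, -0.25], [0, 0, 0.25]]
    - [[-3.3, -3.0, -0.25], [0, 0, 0.25]]
    - [[-3.3, -3.0, -0.25], [0, 0, 0.25]]
    - [[-3.3, -3.0, -0.25], [0, 0, 0.25]]
    - [[0, 0, 0], [0, 0, 0]]

```text
t: 1.55
tool_pos: [0.5, -0.0137, 0.4701]
tool_rot: [0.744, 3.049, 0.001]
contact_force: [-0.2, 0.5, 0.1]
opening: 0.0853
```

```bash
python3 - <<'E'
from h import *
import json
o=ctrl.get_obs();print(o["tool_pos"],o["q"],o["t"],np.abs(o["dq"]).max())
c=ctrl.camera_info("wrist"); im=ctrl.get_image("wrist"); cv2.imwrite("pics/w1.png",im[:,:,::-1])
json.dump({k:v.tolist() for k,v in c.items()},open("w1.json","w"))
for P in [(.5817,-.0564,.209),(.611,.1044,.2045),(.4685,.0473,.127)]: print(proj("wrist",P,c))
cv2.imwrite("pics/w1z.png",cv2.resize(im[:,:,::-1],(800,600),interpolation=cv2.INTER_CUBIC))
E
```

```text
[ 0.50002031 -0.01373877  0.47009791] [-1.76397845e-01 -2.82654887e-01  1.81353032e+00  1.90712688e-04
  1.60728520e+00 -1.26861542e+00] 1.55 0.05090341714762163
[256.24744397 288.42237757]
[424.26355402 240.40283613]
[293.9327051 121.2491444]
```

View pics/w1z.png

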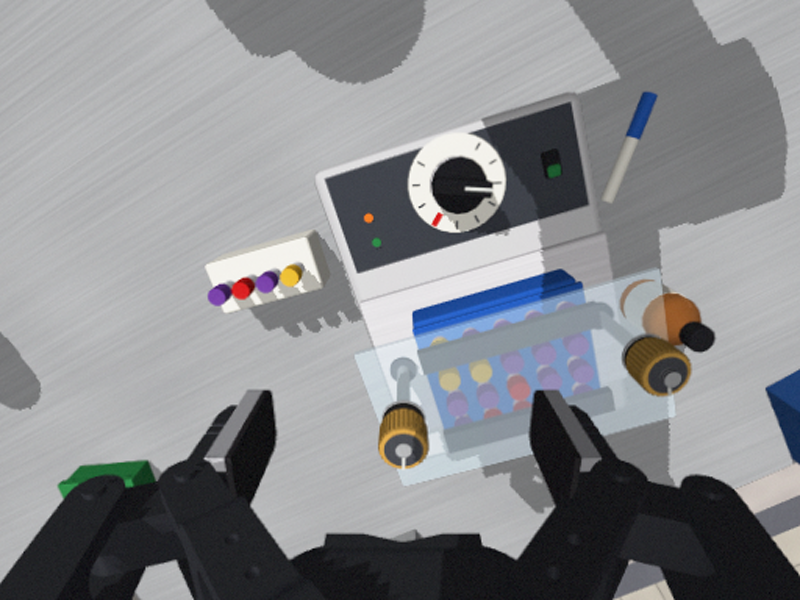

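The wrist view shows the right nut's top at about (404,451) in the 800x600 picture, with its white line pointing down. The left nut's top is at about (672,379). The knob is at (459,185), its pointer tip at (492,190), and the red tick at (437,219).

```bash
python3 - <<'E'
from h import *
import json
c={k:np.array(v) for k,v in json.load(open("w1.json")).items()}
im=cv2.imread("pics/w1.png"); hsv=cv2.cvtColor(im,cv2.COLOR_BGR2HSV)
# red tick, tight mask near the dial
m=cv2.inRange(hsv,(0,120,80),(8,255,255))|cv2.inRange(hsv,(172,120,80),(180,255,255))
m[:, :240]=0;m[:,320:]=0;m[:70]=0;m[170:]=0
ys,xs=np.nonzero(m); red=(xs.mean(),ys.mean()); print("red px",red,len(xs))
# dial white ring -> ellipse
w=cv2.inRange(hsv,(0,0,150),(180,60,255)); 
s=lambda x,y:((x+.5)/1.5625-.5,(y+.5)/1.5625-.5)
N=onz("wrist",s(404,450),.209,c);L=onz("wrist",s(672,379),.2045,c)
print("nutR",N,"nutL",L,np.linalg.norm((N-L)[:2]))
d=(L-N)[:2];print("yaw",np.degrees(np.arctan2(d[1],d[0]))-90)
K=onz("wrist",s(459,185),.127,c);Pt=onz("wrist",s(493,190),.127,c);Rd=onz("wrist",red,.086,c)
print("knob",K,"ptr",Pt,np.linalg.norm(K-Pt),"red",Rd)
for nm,q in (("ptr",Pt),("red",Rd)):
    v=(q-K)[:2]; print(nm,np.degrees(np.arctan2(v[1],v[0])),np.linalg.norm(v))
z=im[230:310,220:300]; z2=im[75:165,250:340]
cv2.imwrite("pics/nk.png",np.hstack([cv2.resize(z,(400,400),interpolation=2),cv2.resize(z2,(400,400),interpolation=2)]))
E
```

```text
red px (np.float64(279.26666666666665), np.float64(139.96666666666667)) 30
nutR [ 0.58202596 -0.05427563  0.209     ] nutL [0.6156275  0.10865061 0.2045    ] 0.16635511537806802
yaw -11.653167017068697
knob [0.46550206 0.04830339 0.127     ] ptr [0.47903038 0.06740048 0.127     ] 0.023403301160947184 red [0.48603099 0.02487481 0.086     ]
ptr 54.68636841663875 0.023403301160947184
red -48.77405303224807 0.031150203789261362
```

View pics/nk.png

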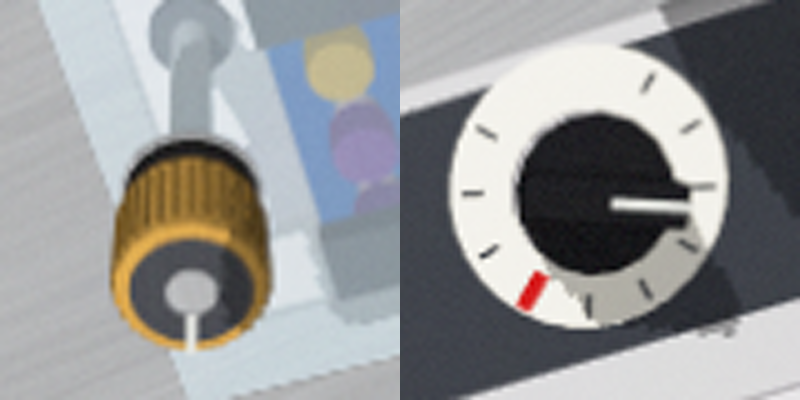

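```bash
python3 - <<'E'
from h import *
import json
c={k:np.array(v) for k,v in json.load(open("w1.json")).items()}
s=lambda x,y:((x-400+.5)/4.444-.5+250,(y+.5)/4.444-.5+75)
g=lambda x,y,z:onz("wrist",s(x,y),z,c)
T=[(650,82),(690,125),(705,187),(690,245),(647,290),(588,305),(533,290),(490,252),(472,193),(485,130)]
P=np.array([g(*t,.0855)[:2] for t in T]); 
A=np.c_[2*P,np.ones(10)];sol=np.linalg.lstsq(A,(P**2).sum(1),rcond=None)[0];C=sol[:2]
print("C",C,"r",np.sqrt(sol[2]+C@C))
a=np.unwrap(np.arctan2(*(P-C).T[::-1])); off=a+np.arange(10)*np.pi/6
print("red dir deg",np.degrees(off.mean()-np.pi),np.degrees(off-off.mean()).round(1))
a1=g(690,208,.127)[:2];a0=g(610,204,.127)[:2];v=a1-a0
print("line dir",np.degrees(np.arctan2(v[1],v[0])),"tip dir",np.degrees(np.arctan2(*(a1-C)[::-1])),np.linalg.norm(a1-C))
E
```

```text
C [0.46872138 0.05049525] r 0.03134892003660818
red dir deg -55.53880973115508 [-0.7  0.4 -0.8  0.3  0.2 -0.3  0.2  0.7  0.3 -0.2]
line dir 60.015105693915615 tip dir 58.52388201963923 0.01930148358304275
```

```bash
python3 - <<'E'
from h import *
plan(np.array([.582,-.0553,.42]),yaw=2.91)
E
```

```text
y0 1.094 yaw 2.910 n 13
[[[-0.72,-0.01,0.38],[0.12,0.11,-8.0]],[[-0.71,-0.1,0.39],[-0.0,0.0,-8.01]],[[-0.68,-0.2,0.38],[-0.0,0.0,-8.0]],[[-0.66,-0.3,0.39],[-0.0,0.0,-8.0]],[[-0.6,-0.38,0.38],[-0.0,0.0,-8.01]],[[-0.55,-0.46,0.38],[-0.0,0.0,-8.0]],[[-0.47,-0.54,0.39],[-0.01,0.0,-8.0]],[[-0.4,-0.6,0.38],[0.0,0.0,-8.01]]]
[[[-0.31,-0.64,0.38],[0.0,0.0,-8.0]],[[-0.22,-0.69,0.39],[0.0,0.0,-8.01]],[[-0.12,-0.7,0.38],[0.0,0.0,-8.0]],[[-0.02,-0.72,0.39],[0.0,0.0,-8.0]],[[0.08,-0.71,0.38],[0.0,0.0,-8.01]]]
```

>>> jog_arm:
  steps:
    - [[-0.72, 0, 0.38], [0.1, 0.1, -8]]
    - [[-0.71, -0.1, 0.38], [0, 0, -8]]
    - [[-0.68, -0.2, 0.38], [0, 0, -8]]
    - [[-0.66, -0.3, 0.38], [0, 0, -8]]
    - [[-0.6, -0.38, 0.38], [0, 0, -8]]
    - [[-0.55, -0.46, 0.38], [0, 0, -8]]
    - [[-0.47, -0.54, 0.38], [0, 0, -8]]
    - [[-0.4, -0.6, 0.38], [0, 0, -8]]

```text
t: 2.4
tool_pos: [0.5495, -0.0276, 0.4365]
tool_rot: [1.073, -2.951, -0.01]
contact_force: [0.2, -1.7, -0.0]
opening: 0.0855
```

```bash
python3 - <<'E'
from h import *
o=ctrl.get_obs();print(o["tool_pos"],o["q"],o["t"])
plan(np.array([.582,-.0553,.42]),yaw=2.91)
E
```

```text
[ 0.54949872 -0.02764691  0.4364997 ] [-0.18645617 -0.14238755  1.74901508  0.00468728  1.53940978 -2.45489561] 2.4
y0 2.268 yaw 2.910 n 5
[[[-0.14,-0.84,0.32],[0.36,0.07,-7.35]],[[-0.04,-0.86,0.33],[0.0,0.0,-7.36]],[[0.08,-0.85,0.33],[0.0,0.0,-7.35]],[[0.18,-0.83,0.33],[0.0,0.0,-7.35]],[[0.29,-0.8,0.33],[0.0,0.0,-7.36]]]
```

>>> jog_arm:
  steps:
    - [[-0.14, -0.84, 0.32], [0.36, 0.07, -6.2]]
    - [[-0.04, -0.86, 0.32], [0, 0, -6.2]]
    - [[0.08, -0.85, 0.32], [0, 0, -6.2]]
    - [[0.18, -0.83, 0.32], [0, 0, -6.2]]
    - [[0.25, -0.8, 0.32], [0, 0, -6.0]]
    - [[0, 0, 0], [0, 0, 0]]

```text
t: 3.0
tool_pos: [0.5808, -0.0462, 0.4167]
tool_rot: [1.864, -2.526, -0.011]
contact_force: [0.3, 0.6, 0.1]
opening: 0.0856
```

```bash
python3 - <<'E'
from h import *
import json
o=ctrl.get_obs();print(o["tool_pos"],o["q"],o["t"],np.abs(o["dq"]).max())
c=ctrl.camera_info("wrist"); im=ctrl.get_image("wrist"); cv2.imwrite("pics/w2.png",im[:,:,::-1])
json.dump({k:v.tolist() for k,v in c.items()},open("w2.json","w"))
print(proj("wrist",(.582,-.0553,.209),c)*1.5625)
cv2.imwrite("pics/w2z.png",cv2.resize(im[:,:,::-1],(800,600),interpolation=cv2.INTER_CUBIC))
plan(np.array([.582,-.0553,.42]),yaw=2.8)
E
```

```text
[ 0.58079496 -0.04615783  0.41670287] [-2.07551246e-01 -5.28144801e-02  1.69840233e+00  2.96552949e-03
  1.50253475e+00 -3.05016370e+00] 3.0 0.037214461135469126
[389.58874658 332.02188977]
y0 2.841 yaw 2.800 n 1
[[[0.86,-0.41,-0.31],[0.39,0.14,2.35]]]
```

View pics/w2z.png

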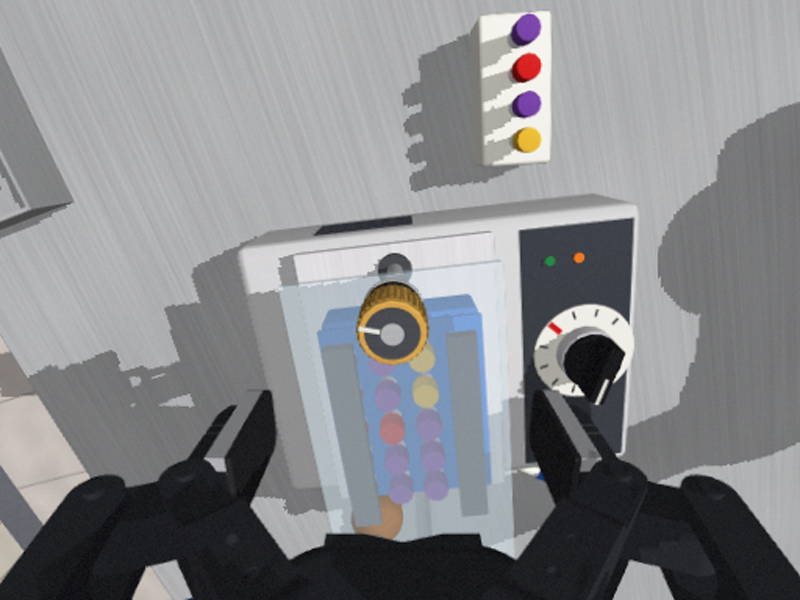

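The nut's stud is at (393,333) in the 800x600 picture, against a predicted (390,332). I'll refine the position and plan the approach.

```bash
python3 - <<'E'
from h import *
import json
c={k:np.array(v) for k,v in json.load(open("w2.json")).items()}
im=cv2.imread("pics/w2.png"); hsv=cv2.cvtColor(im,cv2.COLOR_BGR2HSV)
s=lambda x,y:((x+.5)/1.5625-.5,(y+.5)/1.5625-.5)
print(onz("wrist",s(393,333),.21,c))
# top ring: bright brass, ellipse
m=cv2.inRange(hsv,(10,120,150),(30,255,255)); m[:180]=0;m[240:]=0;m[:,:220]=0;m[:,285:]=0
z=cv2.resize(im[175:240,215:285],(700,650),interpolation=2); cv2.imwrite("pics/w2n.png",z)
plan(np.array([.5817,-.0562,.42]),yaw=2.8,n=2)
E
```

```text
[ 0.58069008 -0.05499948  0.21      ]
y0 2.841 yaw 2.800 n 2
[[[0.48,-0.2,-0.15],[0.39,0.14,1.17]],[[0.47,-0.22,-0.16],[0.0,0.0,1.18]]]
```

View pics/w2n.png

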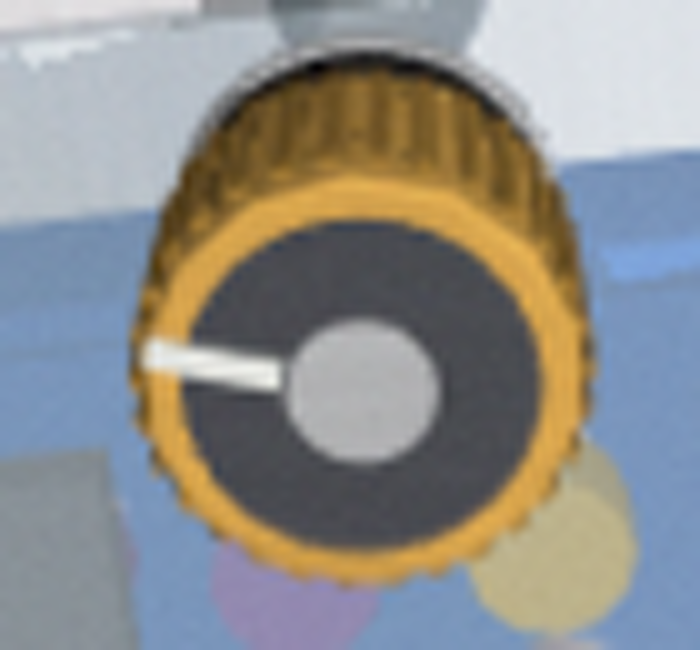

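>>> jog_arm:
  steps:
    - [[0.47, -0.2, 0.5], [0.39, 0.14, 1.2]]
    - [[0.45, -0.15, 1.5], [0, 0, 1.2]]
    - [[0, 0, 1.5], [0, 0, 0]]
    - [[0, 0, 0], [0, 0, 0]]

```text
t: 3.45
tool_pos: [0.58, -0.0541, 0.379]
tool_rot: [-1.803, 2.573, 0.0]
contact_force: [0.6, -0.8, -0.8]
opening: 0.0854
```

```bash
python3 - <<'E'
from h import *
o=ctrl.get_obs();print(o["tool_pos"],o["q"],o["t"],o["wrist_torque"])
plan(np.array([.5812,-.0555,.358]),yaw=2.8,n=3)
E
```

```text
[ 0.58000088 -0.05409198  0.37903713] [-2.20775627e-01 -3.06486298e-02  1.74007643e+00  3.16910263e-04
  1.43206201e+00 -3.01406561e+00] 3.45 [ 0.02498964 -0.00136774  0.00255766]
y0 2.793 yaw 2.800 n 3
[[[0.03,-0.05,0.7],[-0.0,0.02,-0.13]],[[0.03,-0.06,0.7],[-0.0,-0.0,-0.13]],[[0.03,-0.05,0.7],[-0.0,-0.0,-0.13]]]
```

>>> jog_arm:
  steps:
    - [[0.05, -0.06, 0.7], [0, 0, 0]]
    - [[0.04, -0.06, 0.7], [0, 0, 0]]
    - [[0.03, -0.05, 0.7], [0, 0, 0]]
    - [[0, 0, 0], [0, 0, 0]]

```text
t: 3.85
tool_pos: [0.5809, -0.056, 0.3551]
tool_rot: [1.801, -2.573, -0.002]
contact_force: [-0.1, 0.3, 0.7]
opening: 0.0857
```

>>> jog_arm:
  steps:
    - [[0, 0, 0], [0, 0, 0]]
    - [[0, 0, 0], [0, 0, 0]]
    - [[0, 0, 0], [0, 0, 0]]
    - [[0, 0, 0], [0, 0, 0]]
    - [[0, 0, 0], [0, 0, 0]]
    - [[0, 0, 0], [0, 0, 0]]
    - [[0, 0, 0], [0, 0, 0]]
  fingers: -1
  grip_force: 40

```text
t: 4.55
tool_pos: [0.5811, -0.056, 0.3564]
tool_rot: [-1.802, 2.574, 0.001]
contact_force: [-0.7, -0.1, -1.2]
opening: 0.0289
```

```bash
python3 - <<'E'
from h import *
o=ctrl.get_obs();print(o["tool_pos"],o["q"],o["t"],o["opening"],o["contact_force"],o["wrist_torque"])
im=ctrl.get_image("wrist"); cv2.imwrite("pics/w3.png",im[:,:,::-1])
cv2.imwrite("pics/w3z.png",cv2.resize(im[150:384,120:400,::-1],(700,585),interpolation=cv2.INTER_CUBIC))
E
```

```text
[ 0.58113531 -0.05600796  0.35644213] [-2.23585629e-01 -1.01193390e-02  1.75832995e+00  3.80967912e-04
  1.39369850e+00 -3.01588635e+00] 4.55 0.028861742167979654 [-0.74183685 -0.10510334 -1.20106175] [0.01829205 0.05502201 0.00425778]
```

View pics/w3z.png

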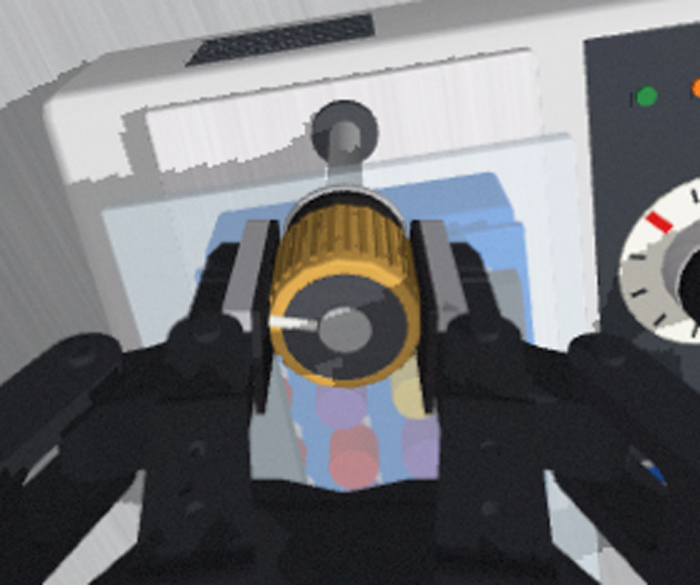

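>>> jog_arm:
  steps:
    - [[0, 0, 0.01], [0, 0, 8.5]]
    - [[0, 0, 0.01], [0, 0, 8.5]]
    - [[0, 0, 0.01], [0, 0, 8.5]]
    - [[0, 0, 0.01], [0, 0, 8.5]]
    - [[0, 0, 0.01], [0, 0, 8.5]]
    - [[0, 0, 0.01], [0, 0, 8.5]]
    - [[0, 0, 0.01], [0, 0, 8.5]]
    - [[0, 0, 0.01], [0, 0, 8.5]]

```text
t: 5.4
tool_pos: [0.5809, -0.0555, 0.3554]
tool_rot: [0.027, -3.14, -0.002]
contact_force: [-0.4, 0.2, -1.0]
opening: 0.0288
```

```bash
cat >> h.py <<'E'
def show():
    o=ctrl.get_obs();M=R.from_rotvec(o["tool_rot"]).as_matrix()
    print("t %.2f pos %s yaw %.3f tilt %s q6 %.3f q1 %.3f open %.4f"%(o["t"],o["tool_pos"].round(4),np.arctan2(M[1,1],M[0,1]),M[:2,2].round(4),o["q"][5],o["q"][0],o["opening"]),"F",o["contact_force"].round(2),"M",o["wrist_torque"].round(3))
E
python3 -c "
from h import *
show()"
```

```text
t 5.40 pos [ 0.5809 -0.0555  0.3554] yaw 1.588 tilt [-0.0016  0.0013] q6 -1.811 q1 -0.223 open 0.0288 F [-0.38  0.24 -1.  ] M [0.037 0.063 0.026]
```

>>> jog_arm:
  steps:
    - [[0, 0, 0.01], [0, 0, 8.5]]
    - [[0, 0, 0.01], [0, 0, 8.5]]
    - [[0, 0, 0.01], [0, 0, 8.5]]
    - [[0, 0, 0.01], [0, 0, 8.5]]
    - [[0, 0, 0.01], [0, 0, 8.5]]
    - [[0, 0, 0.01], [0, 0, 8.5]]
    - [[0, 0, 0.01], [0, 0, 8.5]]
    - [[0, 0, 0.01], [0, 0, 8.5]]

```text
t: 6.2
tool_pos: [0.5811, -0.055, 0.3545]
tool_rot: [-1.751, -2.607, -0.002]
contact_force: [-0.3, -0.3, 0.2]
opening: 0.0287
```

```bash
python3 -c "
from h import *
show()"
```

```text
t 6.20 pos [ 0.5811 -0.055   0.3545] yaw 0.388 tilt [-0.0007  0.0021] q6 -0.610 q1 -0.222 open 0.0287 F [-0.26 -0.3   0.23] M [0.034 0.039 0.048]
```

>>> jog_arm:
  steps:
    - [[0, 0, 0.01], [0, 0, 8.5]]
    - [[0, 0, 0.01], [0, 0, 8.5]]
    - [[0, 0, 0.01], [0, 0, 8.5]]
    - [[0, 0, 0.01], [0, 0, 8.5]]
    - [[0, 0, 0.01], [0, 0, 8.5]]
    - [[0, 0, 0.01], [0, 0, 8.5]]
    - [[0, 0, 0.01], [0, 0, 8.5]]
    - [[0, 0, 0.01], [0, 0, 8.5]]

```text
t: 7.0
tool_pos: [0.5815, -0.055, 0.3536]
tool_rot: [-2.918, -1.163, -0.003]
contact_force: [0.1, 0.2, -1.0]
opening: 0.0287
```

```bash
python3 -c "
from h import *
show()
im=ctrl.get_image('wrist'); cv2.imwrite('pics/w4z.png',cv2.resize(im[150:384,120:400,::-1],(700,585),interpolation=cv2.INTER_CUBIC))"
```

```text
t 7.00 pos [ 0.5815 -0.055   0.3536] yaw -0.812 tilt [0.0012 0.0014] q6 0.590 q1 -0.222 open 0.0287 F [ 0.07  0.17 -1.05] M [-0.046  0.066  0.026]
```

View pics/w4z.png

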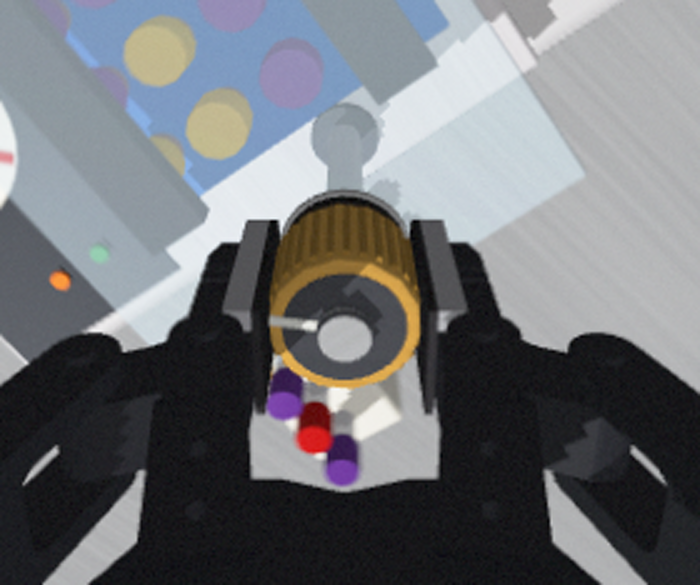

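The white line sits in the same place relative to the pads, so the nut turns with the gripper. It has turned 3.6 rad so far. From here I'll use shorter bursts and check the torque each time.

>>> jog_arm:
  steps:
    - [[0, 0, 0.01], [0, 0, 7]]
    - [[0, 0, 0.01], [0, 0, 7]]
    - [[0, 0, 0.01], [0, 0, 7]]
    - [[0, 0, 0.01], [0, 0, 7]]

```text
t: 7.45
tool_pos: [0.5816, -0.0552, 0.3532]
tool_rot: [-3.115, -0.404, -0.003]
contact_force: [0.1, 0.1, -0.4]
opening: 0.0291
```

```bash
python3 -c "
from h import *
show()"
```

```text
t 7.45 pos [ 0.5816 -0.0552  0.3532] yaw -1.313 tilt [0.0015 0.0008] q6 1.090 q1 -0.222 open 0.0291 F [ 0.06  0.1  -0.36] M [-0.034  0.061  0.051]
```

>>> jog_arm:
  steps:
    - [[0, 0, 0.01], [0, 0, 5]]
    - [[0, 0, 0.01], [0, 0, 5]]
    - [[0, 0, 0.01], [0, 0, 5]]

```text
t: 7.75
tool_pos: [0.5817, -0.0553, 0.3529]
tool_rot: [-3.141, 0.01, -0.002]
contact_force: [-0.9, 0.0, 0.2]
opening: 0.0288
```

```bash
python3 -c "
from h import *
show()"
```

```text
t 7.75 pos [ 0.5817 -0.0553  0.3529] yaw -1.577 tilt [0.0015 0.0004] q6 1.355 q1 -0.222 open 0.0288 F [-0.88  0.01  0.17] M [0.002 0.076 0.088]
```

>>> jog_arm:
  steps:
    - [[0, 0, 0.01], [0, 0, 5]]
    - [[0, 0, 0.01], [0, 0, 5]]
    - [[0, 0, 0.01], [0, 0, 5]]

```text
t: 8.05
tool_pos: [0.5817, -0.0554, 0.3527]
tool_rot: [-3.113, 0.424, -0.002]
contact_force: [-0.8, -0.7, -0.9]
opening: 0.029
```

```bash
python3 -c "
from h import *
show()"
```

```text
t 8.05 pos [ 0.5817 -0.0554  0.3527] yaw -1.842 tilt [0.0014 0.    ] q6 1.619 q1 -0.222 open 0.0290 F [-0.84 -0.69 -0.94] M [-0.032  0.065  0.004]
```

```bash
cat >> h.py <<'E'
def avg(n=6):
    L=[];E=[]
    for i in range(n):
        o=ctrl.get_obs(); L.append(o["wrist_torque"][2]);E.append(o["effort"][5]); ctrl.get_image("wrist")
    print("Mz",np.round(np.mean(L),4),np.round(L,3),"eff6",np.round(E,3))
    show()
E
python3 -c "
from h import *
avg()"
```

```text
Mz -0.0435 [ 0.004 -0.094 -0.058 -0.075 -0.027 -0.01 ] eff6 [-0.673  0.209  0.323  0.048 -0.033 -0.032]
t 8.35 pos [ 0.5817 -0.0554  0.3527] yaw -1.839 tilt [0.0014 0.0001] q6 1.616 q1 -0.222 open 0.0286 F [-0.65  0.47  0.44] M [-0.018  0.06   0.007]
```

>>> jog_arm:
  steps:
    - [[0, 0, 0.01], [0, 0, 4]]
    - [[0, 0, 0.01], [0, 0, 4]]
    - [[0, 0, 0.01], [0, 0, 4]]

```text
t: 8.65
tool_pos: [0.5817, -0.0555, 0.3525]
tool_rot: [-3.052, 0.746, -0.002]
contact_force: [-1.1, -0.1, 0.9]
opening: 0.0287
```

```bash
python3 -c "
from h import *
show();avg(3)"
```

```text
t 8.65 pos [ 0.5817 -0.0555  0.3525] yaw -2.050 tilt [ 0.0013 -0.0003] q6 1.828 q1 -0.222 open 0.0287 F [-1.09 -0.14  0.9 ] M [-0.014  0.132  0.058]
Mz -0.0187 [ 0.058 -0.027 -0.088] eff6 [-0.536  0.167  0.249]
t 8.80 pos [ 0.5817 -0.0555  0.3526] yaw -2.047 tilt [ 0.0013 -0.0002] q6 1.824 q1 -0.222 open 0.0292 F [ 0.03 -0.04  0.67] M [-0.051  0.138 -0.048]
```

>>> jog_arm:
  steps:
    - [[0, 0, 0.01], [0, 0, 4]]
    - [[0, 0, 0.01], [0, 0, 4]]
    - [[0, 0, 0.01], [0, 0, 4]]

```text
t: 9.1
tool_pos: [0.5816, -0.0556, 0.3524]
tool_rot: [2.959, -1.056, 0.002]
contact_force: [-0.4, -0.4, 0.7]
opening: 0.0286
```

```bash
python3 -c "
from h import *
show();avg(3)"
```

```text
t 9.10 pos [ 0.5816 -0.0556  0.3524] yaw -2.256 tilt [ 0.001  -0.0006] q6 2.034 q1 -0.223 open 0.0286 F [-0.37 -0.35  0.68] M [-0.097  0.117  0.035]
Mz -0.0265 [ 0.035 -0.061 -0.054] eff6 [-0.53   0.17   0.244]
t 9.25 pos [ 0.5816 -0.0556  0.3524] yaw -2.253 tilt [ 0.0011 -0.0005] q6 2.031 q1 -0.223 open 0.0284 F [ 0.02 -0.17  0.1 ] M [-0.057  0.214 -0.085]
```

>>> jog_arm:
  steps:
    - [[0, 0, 0.01], [0, 0, 4]]
    - [[0, 0, 0.01], [0, 0, 4]]
    - [[0, 0, 0.01], [0, 0, 4]]

```text
t: 9.55
tool_pos: [0.5816, -0.0556, 0.3522]
tool_rot: [2.835, -1.353, 0.002]
contact_force: [-1.0, -1.4, 1.0]
opening: 0.0288
```

```bash
python3 -c "
from h import *
show();avg(3)"
```

```text
t 9.55 pos [ 0.5816 -0.0556  0.3522] yaw -2.461 tilt [ 0.0009 -0.0008] q6 2.239 q1 -0.223 open 0.0288 F [-1.01 -1.44  0.99] M [-0.004  0.112  0.063]
Mz -0.0309 [ 0.063 -0.073 -0.083] eff6 [-0.526  0.171  0.242]
t 9.70 pos [ 0.5816 -0.0556  0.3523] yaw -2.458 tilt [ 0.0009 -0.0008] q6 2.236 q1 -0.223 open 0.0288 F [-1.28 -0.79  0.5 ] M [-0.08   0.146 -0.095]
```

>>> jog_arm:
  steps:
    - [[0, 0, 0.01], [0, 0, 4]]
    - [[0, 0, 0.01], [0, 0, 4]]
    - [[0, 0, 0.01], [0, 0, 4]]

```text
t: 10.0
tool_pos: [0.5815, -0.0557, 0.3521]
tool_rot: [2.682, -1.636, 0.002]
contact_force: [-1.2, -0.7, 0.4]
opening: 0.0287
```

```bash
python3 -c "
from h import *
show();avg(3)"
```

```text
t 10.00 pos [ 0.5815 -0.0557  0.3521] yaw -2.666 tilt [ 0.0006 -0.0009] q6 2.444 q1 -0.223 open 0.0287 F [-1.22 -0.69  0.36] M [-0.054  0.172  0.111]
Mz -0.0131 [ 0.111 -0.049 -0.102] eff6 [-0.525  0.172  0.24 ]
t 10.15 pos [ 0.5815 -0.0557  0.352 ] yaw -2.663 tilt [ 0.0006 -0.0009] q6 2.441 q1 -0.223 open 0.0288 F [-1.45 -0.27  1.07] M [-0.026  0.257 -0.065]
```

>>> jog_arm:
  steps:
    - [[0, 0, 0.01], [0, 0, 4]]
    - [[0, 0, 0.01], [0, 0, 4]]
    - [[0, 0, 0.01], [0, 0, 4]]

```text
t: 10.45
tool_pos: [0.5815, -0.0557, 0.3519]
tool_rot: [2.5, -1.901, 0.001]
contact_force: [-1.7, -0.7, 0.7]
opening: 0.0288
```

```bash
python3 -c "
from h import *
show();avg(4)"
```

```text
t 10.45 pos [ 0.5815 -0.0557  0.3519] yaw -2.871 tilt [ 0.0002 -0.0011] q6 2.648 q1 -0.223 open 0.0288 F [-1.71 -0.71  0.7 ] M [-0.025  0.236  0.026]
Mz -0.0327 [ 0.026 -0.084 -0.001 -0.071] eff6 [-0.524  0.172  0.239  0.023]
t 10.65 pos [ 0.5815 -0.0557  0.3519] yaw -2.868 tilt [ 0.0002 -0.001 ] q6 2.646 q1 -0.223 open 0.0287 F [-1.82 -0.87  0.65] M [-0.065  0.239 -0.021]
```

>>> jog_arm:
  steps:
    - [[0, 0, 0.01], [0, 0, 4]]
    - [[0, 0, 0.01], [0, 0, 4]]
    - [[0, 0, 0.01], [0, 0, 4]]

```text
t: 10.95
tool_pos: [0.5814, -0.0557, 0.3517]
tool_rot: [2.291, -2.148, 0.001]
contact_force: [-1.7, -0.5, 1.8]
opening: 0.0289
```

```bash
python3 -c "
from h import *
show();avg(4)
im=ctrl.get_image('wrist'); cv2.imwrite('pics/w5z.png',cv2.resize(im[150:384,120:400,::-1],(700,585),interpolation=cv2.INTER_CUBIC))"
```

```text
t 10.95 pos [ 0.5814 -0.0557  0.3517] yaw -3.077 tilt [-0.0002 -0.0012] q6 2.855 q1 -0.223 open 0.0289 F [-1.72 -0.49  1.8 ] M [-0.069  0.284  0.052]
Mz 0.0029 [ 0.052  0.011  0.011 -0.062] eff6 [-0.529  0.17   0.243  0.026]
t 11.15 pos [ 0.5814 -0.0557  0.3517] yaw -3.075 tilt [-0.0001 -0.0011] q6 2.852 q1 -0.223 open 0.0287 F [-1.86  0.01  1.08] M [-0.105  0.263 -0.038]
```

View pics/w5z.png

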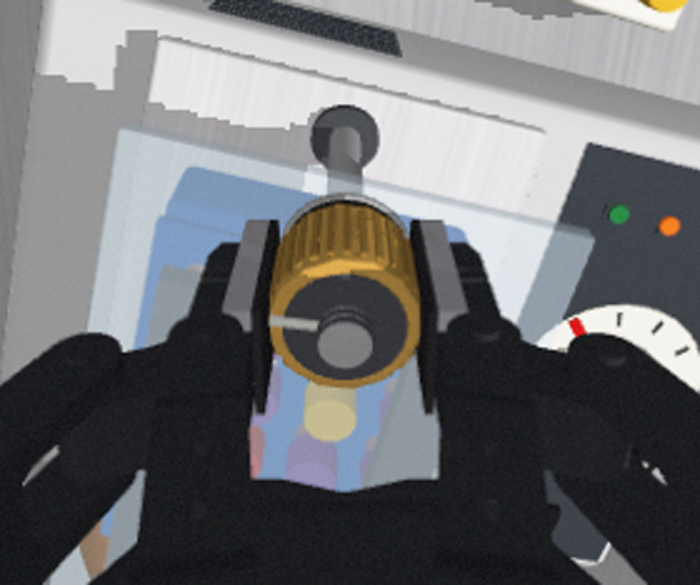

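The gripper and nut have turned 5.87 rad with no slip. About 5 mm of stud now stands out of the nut and the torque has not clearly risen. I'll regrip because joint 6 is near its limit.

>>> jog_arm:
  steps:
    - [[0, 0, 0], [0, 0, 0]]
    - [[0, 0, 0], [0, 0, 0]]
    - [[0, 0, 0], [0, 0, 0]]
    - [[0, 0, 0], [0, 0, -8]]
    - [[0, 0, 0], [0, 0, -8]]
    - [[0, 0, 0], [0, 0, -8]]
    - [[0, 0, 0], [0, 0, -8]]
    - [[0, 0, 0], [0, 0, -8]]
  fingers: 0.2

```text
t: 12.0
tool_pos: [0.5822, -0.0554, 0.3518]
tool_rot: [-2.908, 1.184, -0.006]
contact_force: [0.6, -1.7, -0.0]
opening: 0.0512
```

>>> jog_arm:
  steps:
    - [[0, 0, 0], [0, 0, -8]]
    - [[0, 0, 0], [0, 0, -8]]
    - [[0, 0, 0], [0, 0, -8]]
    - [[0, 0, 0], [0, 0, -8]]
    - [[0, 0, 0], [0, 0, -8]]
    - [[0, 0, 0], [0, 0, -8]]
    - [[0, 0, 0], [0, 0, 0]]

```text
t: 12.7
tool_pos: [0.5829, -0.0551, 0.352]
tool_rot: [3.137, 0.163, 0.012]
contact_force: [0.3, 0.0, -0.4]
opening: 0.051
```

```bash
python3 -c "
from h import *
avg(4);im=ctrl.get_image('wrist'); cv2.imwrite('pics/w6z.png',cv2.resize(im[150:384,120:400,::-1],(700,585),interpolation=cv2.INTER_CUBIC))"
```

```text
Mz -0.0249 [-0.006 -0.046 -0.007 -0.041] eff6 [-0.572 -0.196 -0.063 -0.004]
t 12.90 pos [ 0.5828 -0.0551  0.3519] yaw -1.470 tilt [0.0071 0.0002] q6 1.247 q1 -0.222 open 0.0514 F [-0.88  0.29 -0.75] M [0.014 0.016 0.021]
```

View pics/w6z.png

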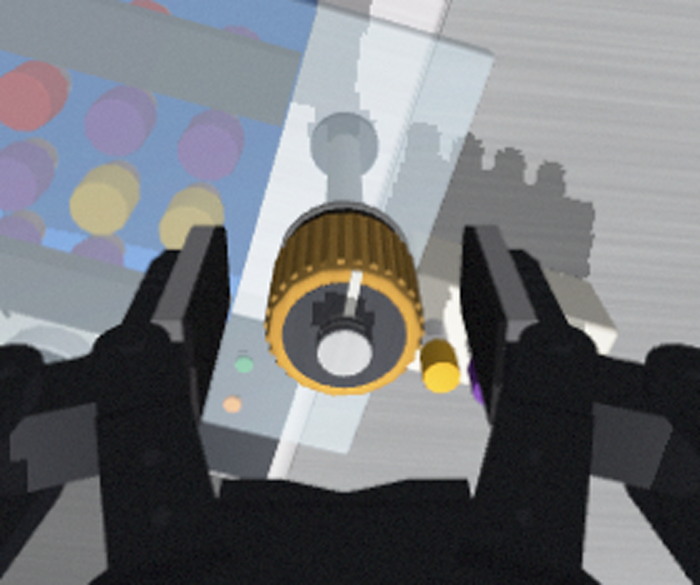

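```bash
python3 -c "
from h import *
plan(np.array([.5815,-.0556,.352]),yaw=None,n=1)"
```

```text
y0 -1.469 yaw -1.469 n 1
[[[-0.14,0.03,-0.01],[0.03,-0.41,0.0]]]
```

>>> jog_arm:
  steps:
    - [[-0.14, 0.03, 0], [0, -0.4, 0]]
    - [[0, 0, 0], [0, 0, 0]]

```text
t: 13.15
tool_pos: [0.5813, -0.0556, 0.3519]
tool_rot: [3.137, 0.157, -0.001]
contact_force: [0.1, 0.7, 0.9]
opening: 0.0515
```

>>> jog_arm:
  steps:
    - [[0, 0, 0], [0, 0, 0]]
    - [[0, 0, 0], [0, 0, 0]]
    - [[0, 0, 0], [0, 0, 0]]
    - [[0, 0, 0], [0, 0, 0]]
    - [[0, 0, 0], [0, 0, 0]]
  fingers: -1
  grip_force: 50

```text
t: 13.65
tool_pos: [0.5813, -0.0553, 0.3523]
tool_rot: [-3.138, -0.156, 0.001]
contact_force: [-0.9, 0.8, -0.0]
opening: 0.0286
```

```bash
python3 -c "
from h import *
avg(4)"
```

```text
Mz -0.0228 [-0.017 -0.059 -0.002 -0.014] eff6 [0.005 0.005 0.005 0.005]
t 13.85 pos [ 0.5813 -0.0553  0.3522] yaw -1.471 tilt [-0.0006  0.0002] q6 1.249 q1 -0.222 open 0.0285 F [-0.52  0.08  0.55] M [0.014 0.02  0.029]
```

>>> jog_arm:
  steps:
    - [[0, 0, 0.01], [0, 0, 4]]
    - [[0, 0, 0.01], [0, 0, 4]]

```text
t: 14.05
tool_pos: [0.5813, -0.0553, 0.3521]
tool_rot: [-3.141, 0.07, 0.001]
contact_force: [0.2, 1.2, 1.0]
opening: 0.0283
```

```bash
python3 -c "
from h import *
avg(5)"
```

```text
Mz -0.0174 [ 0.049 -0.    -0.038 -0.035 -0.062] eff6 [-0.508  0.198  0.25   0.035 -0.035]
t 14.30 pos [ 0.5813 -0.0554  0.3521] yaw -1.612 tilt [-0.0005  0.0002] q6 1.389 q1 -0.222 open 0.0284 F [-0.27  0.3   1.13] M [ 0.09   0.091 -0.038]
```

>>> jog_arm:
  steps:
    - [[0, 0, 0.01], [0, 0, 4]]
    - [[0, 0, 0.01], [0, 0, 4]]

```text
t: 14.5
tool_pos: [0.5813, -0.0553, 0.3521]
tool_rot: [-3.129, 0.286, 0.001]
contact_force: [-0.7, 0.7, 0.6]
opening: 0.0284
```

```bash
python3 -c "
from h import *
avg(5)"
```

```text
Mz 0.0366 [ 0.163  0.043 -0.032 -0.031  0.039] eff6 [-0.445  0.253  0.275  0.061 -0.003]
t 14.75 pos [ 0.5813 -0.0553  0.3521] yaw -1.750 tilt [-0.0006  0.0002] q6 1.528 q1 -0.222 open 0.0284 F [-0.61  0.47  2.54] M [ 0.053  0.15  -0.011]
```

>>> jog_arm:
  steps:
    - [[0, 0, 0.01], [0, 0, 4]]
    - [[0, 0, 0.01], [0, 0, 4]]

```text
t: 14.95
tool_pos: [0.5813, -0.0553, 0.3521]
tool_rot: [3.101, -0.5, -0.001]
contact_force: [-0.6, 0.4, 0.2]
opening: 0.0284
```

```bash
python3 -c "
from h import *
avg(5)"
```

```text
Mz 0.0722 [ 0.18   0.113  0.03   0.05  -0.013] eff6 [-0.388  0.309  0.327  0.112  0.051]
t 15.20 pos [ 0.5813 -0.0553  0.3521] yaw -1.888 tilt [-0.0006  0.0002] q6 1.666 q1 -0.222 open 0.0285 F [-1.8   1.25  1.92] M [0.065 0.206 0.057]
```

>>> jog_arm:
  steps:
    - [[0, 0, 0], [0, 0, 4]]
    - [[0, 0, 0], [0, 0, 4]]

```text
t: 15.4
tool_pos: [0.5813, -0.0553, 0.3521]
tool_rot: [3.06, -0.713, -0.001]
contact_force: [-0.3, 0.8, 1.9]
opening: 0.0284
```

```bash
python3 -c "
from h import *
avg(6)"
```

```text
Mz 0.1275 [0.266 0.121 0.087 0.119 0.085 0.087] eff6 [-0.334  0.363  0.38   0.166  0.105  0.103]
t 15.70 pos [ 0.5813 -0.0553  0.3521] yaw -2.026 tilt [-0.0006  0.0002] q6 1.804 q1 -0.222 open 0.0284 F [-1.26  0.75  0.8 ] M [0.078 0.073 0.186]
```

The torque rose clearly over the last bursts: 0.16, 0.18, then 0.27 N m while turning. The joint 6 effort climbs about 0.056 N m per 0.139 rad, which matches the washer's stiffness. So the washer is wound about 0.35 rad, which is snug. I'll release the nut and rise.

>>> jog_arm:
  steps:
    - [[0, 0, 0], [0, 0, 0]]
    - [[0, 0, 0], [0, 0, 0]]
    - [[0, 0, 0], [0, 0, 0]]
    - [[0, 0, -1.5], [0, 0, 0]]
    - [[0, 0, -3], [0, 0, 0]]
    - [[0, 0, -3], [0, 0, 0]]
    - [[0, 0, 0], [0, 0, 0]]
  fingers: 0.3

```text
t: 16.4
tool_pos: [0.5812, -0.0557, 0.4306]
tool_rot: [3.06, -0.707, -0.002]
contact_force: [0.7, 0.2, 1.6]
opening: 0.056
```

```bash
python3 -c "
from h import *
show()
im=ctrl.get_image('wrist'); cv2.imwrite('pics/w7z.png',cv2.resize(im[:,:,::-1],(800,600),interpolation=cv2.INTER_CUBIC))
plan(np.array([.4687,.0495,.40]),yaw=-.536)"
```

```text
t 16.40 pos [ 0.5812 -0.0557  0.4306] yaw -2.025 tilt [-0.0016 -0.0001] q6 1.802 q1 -0.223 open 0.0560 F [0.67 0.21 1.61] M [-0.015  0.014 -0.023]
y0 -2.025 yaw -0.536 n 11
[[[-1.33,-0.41,0.26],[0.07,0.26,-7.76]],[[-1.27,-0.59,0.26],[-0.0,-0.0,-7.75]],[[-1.18,-0.75,0.26],[-0.0,-0.01,-7.76]],[[-1.06,-0.91,0.26],[-0.0,0.0,-7.76]],[[-0.94,-1.04,0.25],[-0.0,0.0,-7.75]],[[-0.78,-1.15,0.26],[-0.0,0.0,-7.76]],[[-0.62,-1.26,0.26],[-0.0,0.0,-7.75]],[[-0.45,-1.32,0.26],[-0.0,0.0,-7.76]]]
[[[-0.26,-1.37,0.25],[-0.01,0.0,-7.76]],[[-0.08,-1.4,0.26],[0.0,0.0,-7.75]],[[0.12,-1.39,0.26],[0.0,0.0,-7.76]]]
```

View pics/w7z.png

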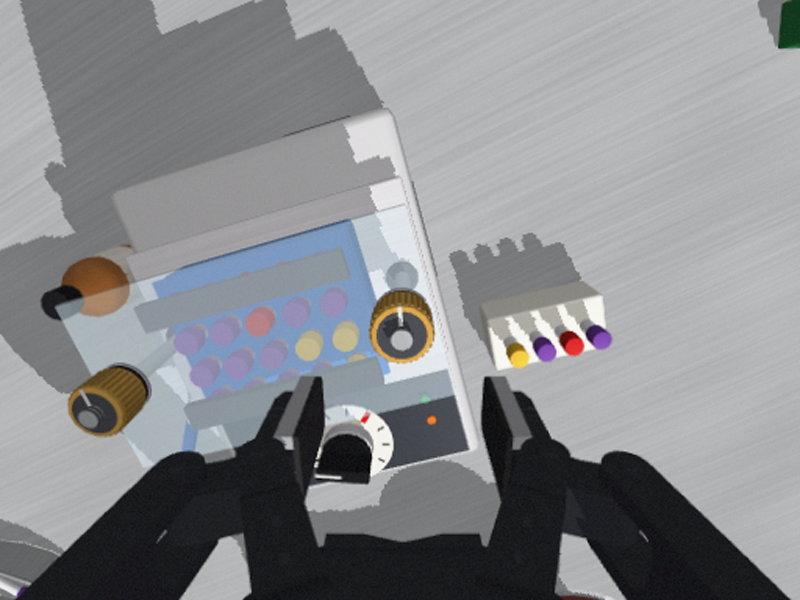

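The nut's white line is back to nearly its starting direction, a net turn of about one full turn. That agrees with 6.42 rad of gripper turn less about 0.15 rad of washer spring-back. Next is the knob.

>>> jog_arm:
  steps:
    - [[-1.33, -0.41, 0.2], [0, 0.2, -7.75]]
    - [[-1.27, -0.59, 0.2], [0, 0, -7.75]]
    - [[-1.18, -0.75, 0.2], [0, 0, -7.75]]
    - [[-1.06, -0.91, 0.2], [0, 0, -7.75]]
    - [[-0.94, -1.04, 0.2], [0, 0, -7.75]]
    - [[-0.78, -1.15, 0.2], [0, 0, -7.75]]
    - [[-0.62, -1.26, 0.2], [0, 0, -7.75]]
    - [[-0.45, -1.32, 0.2], [0, 0, -7.75]]

```text
t: 17.25
tool_pos: [0.4942, 0.021, 0.4068]
tool_rot: [-2.964, -1.031, 0.014]
contact_force: [-0.2, 0.0, 0.0]
opening: 0.0558
```

```bash
python3 -c "
from h import *
show()
plan(np.array([.4687,.0495,.40]),yaw=-.536)"
```

```text
t 17.25 pos [0.4942 0.021  0.4068] yaw -0.901 tilt [-0.0093  0.0001] q6 0.793 q1 -0.108 open 0.0558 F [-0.24  0.04  0.05] M [-0.012 -0.045  0.024]
y0 -0.901 yaw -0.536 n 3
[[[-0.08,-1.27,0.24],[-0.36,0.39,-6.97]],[[0.08,-1.28,0.22],[0.0,0.0,-6.98]],[[0.23,-1.25,0.23],[0.0,0.0,-6.98]]]
```

>>> jog_arm:
  steps:
    - [[-0.08, -1.27, 0.1], [-0.36, 0.39, -6.97]]
    - [[0.08, -1.27, 0], [0, 0, -6.97]]
    - [[0.2, -1.1, 0], [0, 0, -6.5]]
    - [[0, 0, 0], [0, 0, 0]]

```text
t: 17.65
tool_pos: [0.4665, 0.0499, 0.4017]
tool_rot: [-2.721, -1.564, 0.008]
contact_force: [0.1, 0.1, -0.1]
opening: 0.0558
```

```bash
python3 -c "
from h import *
import json
show()
c=ctrl.camera_info('wrist');im=ctrl.get_image('wrist'); cv2.imwrite('pics/w8.png',im[:,:,::-1]);json.dump({k:v.tolist() for k,v in c.items()},open('w8.json','w'))
print(proj('wrist',(.4687,.0495,.127),c))
cv2.imwrite('pics/w8z.png',cv2.resize(im[120:320,130:390,::-1],(780,600),interpolation=cv2.INTER_CUBIC))
"
```

```text
t 17.65 pos [0.4665 0.0499 0.4017] yaw -0.527 tilt [-0.0063  0.0005] q6 0.475 q1 -0.052 open 0.0558 F [ 0.13  0.09 -0.09] M [ 0.002 -0.043 -0.032]
[261.64925237 192.41749856]
```

View pics/w8z.png

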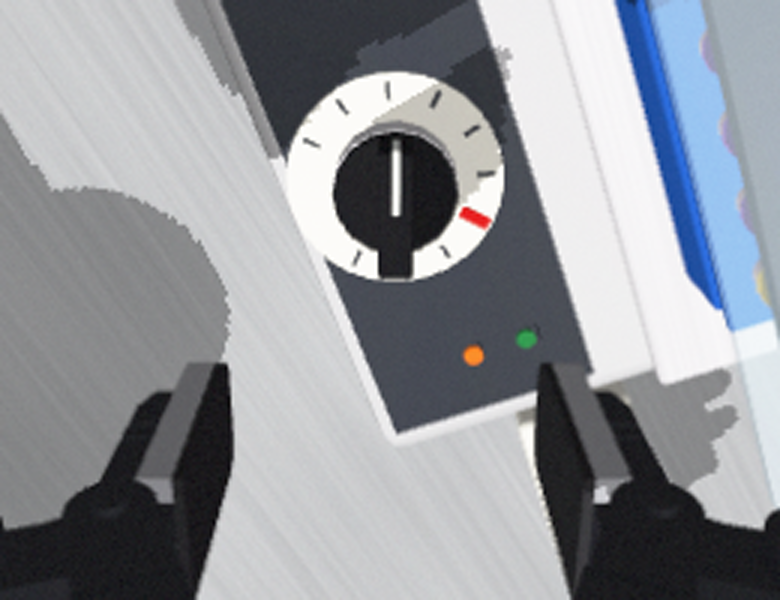

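The knob's pointer line runs from (397,140) to (396,215) in the zoom. It is nearly vertical there, so the bar is already square to the jaws. The red tick is at (475,217) and the dial centre is at about (395,176).

```bash
python3 -c "
from h import *
import json
c={k:np.array(v) for k,v in json.load(open('w8.json')).items()}
s=lambda x,y:((x+.5)/3-.5+130,(y+.5)/3-.5+120)
g=lambda x,y,z:onz('wrist',s(x,y),z,c)[:2]
T=[(358,258),(312,142),(342,106),(388,90),(435,99),(472,131),(486,174),(475,217),(446,251)]
P=np.array([g(*t,.0855) for t in T])
A=np.c_[2*P,np.ones(len(P))];sol=np.linalg.lstsq(A,(P**2).sum(1),rcond=None)[0];C=sol[:2];print('C',C,np.sqrt(sol[2]+C@C))
v=P-C;print(np.degrees(np.arctan2(v[:,1],v[:,0])).round(1))
a=g(397,140,.127);b=g(396,215,.127);w=a-b;print('line',np.degrees(np.arctan2(*w[::-1])),a,b, np.linalg.norm(a-C))
plan(np.array([.4687,.0497,.36]),yaw=-.527,n=2)
"
```

```text
C [0.4684506  0.04918502] 0.03117905035771759
[-144.5  124.    94.1   64.1   34.6    3.6  -25.8  -55.3  -85. ]
line 59.32091558302569 [0.48083081 0.06994258] [0.46922091 0.05037302] 0.024169112237683737
y0 -0.530 yaw -0.527 n 2
[[[0.06,0.09,2.09],[-0.31,0.16,-0.08]],[[0.05,0.07,2.08],[-0.0,0.0,-0.07]]]
```

>>> jog_arm:
  steps:
    - [[0.06, 0.09, 2], [-0.3, 0.15, -0.3]]
    - [[0.05, 0.07, 2], [0, 0, -0.2]]
    - [[0, 0, 2], [0, 0, 0]]
    - [[0, 0, 0], [0, 0, 0]]
  fingers: -0.3
  grip_force: 40

```text
t: 18.1
tool_pos: [0.4699, 0.0483, 0.34]
tool_rot: [2.725, 1.559, 0.001]
contact_force: [-0.5, 0.6, -0.0]
opening: 0.0299
```

```bash
python3 -c "
from h import *
show()
plan(np.array([.4686,.0496,.283]),yaw=-.536,n=4)
im=ctrl.get_image('wrist');cv2.imwrite('pics/w9z.png',cv2.resize(im[120:320,130:390,::-1],(780,600),interpolation=cv2.INTER_CUBIC))
"
```

```text
t 18.10 pos [0.4699 0.0483 0.34  ] yaw -0.532 tilt [ 0.0016 -0.0012] q6 0.477 q1 -0.055 open 0.0299 F [-0.46  0.56 -0.04] M [0.04  0.006 0.039]
y0 -0.532 yaw -0.536 n 4
[[[0.01,-0.05,1.43],[0.11,0.01,0.06]],[[0.01,-0.04,1.42],[0.0,0.0,0.07]],[[0.02,-0.05,1.43],[0.0,0.0,0.06]],[[0.01,-0.04,1.42],[0.0,0.0,0.06]]]
```

View pics/w9z.png

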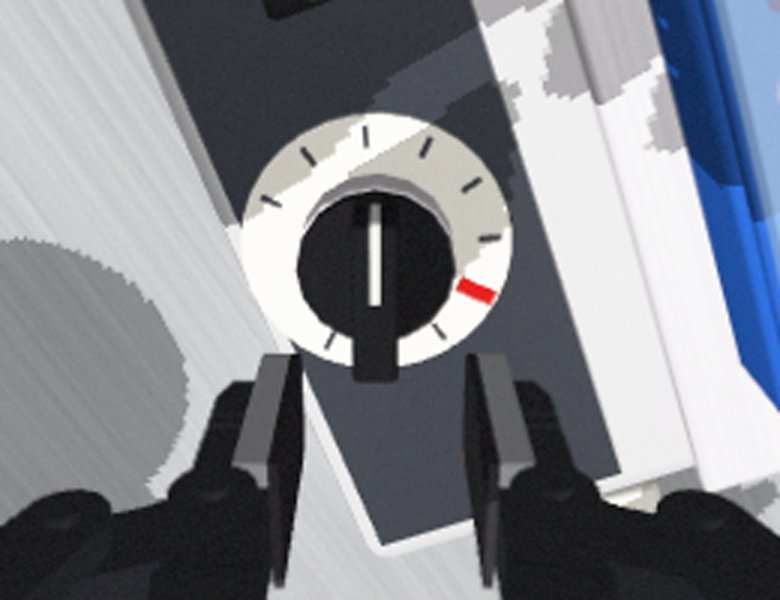

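The bar is at x≈375 and the jaw midpoint at about x≈383. That is the 1.8 mm sideways offset the plan already corrects, so I'll descend.

>>> jog_arm:
  steps:
    - [[0.01, -0.06, 1.4], [0.1, 0, 0.05]]
    - [[0.01, -0.05, 1.4], [0, 0, 0.05]]
    - [[0.01, -0.05, 1.4], [0, 0, 0.05]]
    - [[0.01, -0.03, 1.2], [0, 0, 0]]
    - [[0, 0, 0], [0, 0, 0]]

```text
t: 18.65
tool_pos: [0.4704, 0.049, 0.2861]
tool_rot: [2.728, 1.55, 0.009]
contact_force: [0.2, 0.2, 0.5]
opening: 0.0299
```

```bash
python3 -c "
from h import *
show()
plan(np.array([.4686,.0496,.283]),yaw=-.536,n=1)
im=ctrl.get_image('wrist');cv2.imwrite('pics/w10z.png',cv2.resize(im[120:320,130:390,::-1],(780,600),interpolation=cv2.INTER_CUBIC))
"
```

```text
t 18.65 pos [0.4704 0.049  0.2861] yaw -0.537 tilt [ 0.0069 -0.0008] q6 0.484 q1 -0.054 open 0.0299 F [0.24 0.18 0.46] M [-0.029  0.014 -0.032]
y0 -0.537 yaw -0.536 n 1
[[[-0.04,-0.18,0.31],[0.36,-0.16,-0.07]]]
```

View pics/w10z.png

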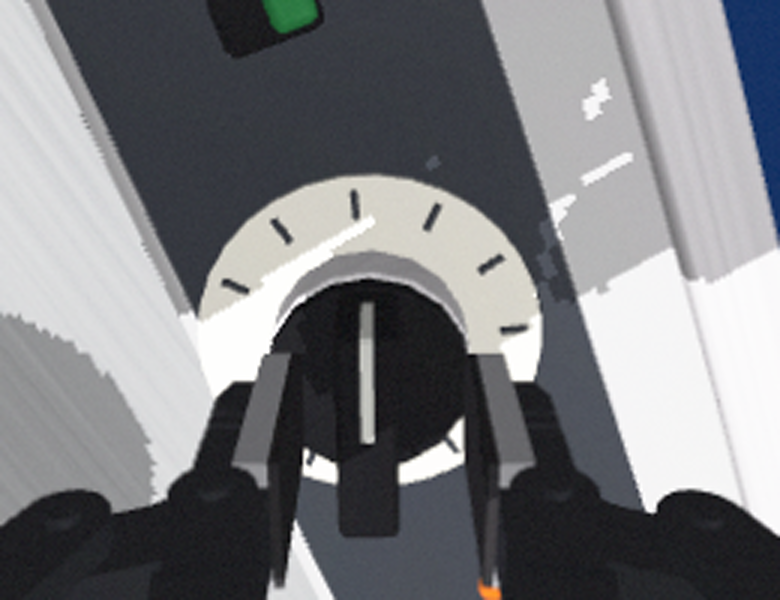

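>>> jog_arm:
  steps:
    - [[-0.04, -0.2, 0.25], [0.36, -0.16, 0]]
    - [[0, 0, 0], [0, 0, 0]]

```text
t: 18.9
tool_pos: [0.469, 0.0498, 0.2849]
tool_rot: [2.731, 1.552, 0.002]
contact_force: [-0.6, -0.6, -0.9]
opening: 0.0299
```

```bash
python3 -c "
from h import *
show()"
```

```text
t 18.90 pos [0.469  0.0498 0.2849] yaw -0.537 tilt [ 0.0017 -0.0001] q6 0.485 q1 -0.052 open 0.0299 F [-0.65 -0.63 -0.95] M [ 0.048  0.033 -0.022]
```

>>> jog_arm:
  steps:
    - [[0, 0, 0], [0, 0, 0]]
    - [[0, 0, 0], [0, 0, 0]]
    - [[0, 0, 0], [0, 0, 0]]
    - [[0, 0, 0], [0, 0, 0]]
    - [[0, 0, 0], [0, 0, 0]]
  fingers: -1
  grip_force: 40

```text
t: 19.4
tool_pos: [0.4688, 0.05, 0.2857]
tool_rot: [2.731, 1.552, 0.003]
contact_force: [-0.5, -0.0, -1.4]
opening: 0.0099
```

```bash
python3 -c "
from h import *
show()
im=ctrl.get_image('wrist');cv2.imwrite('pics/w11z.png',cv2.resize(im[120:320,130:390,::-1],(780,600),interpolation=cv2.INTER_CUBIC))
"
```

```text
t 19.40 pos [0.4688 0.05   0.2857] yaw -0.537 tilt [0.0021 0.0004] q6 0.485 q1 -0.052 open 0.0099 F [-0.5  -0.01 -1.37] M [ 0.069  0.116 -0.071]
```

View pics/w11z.png

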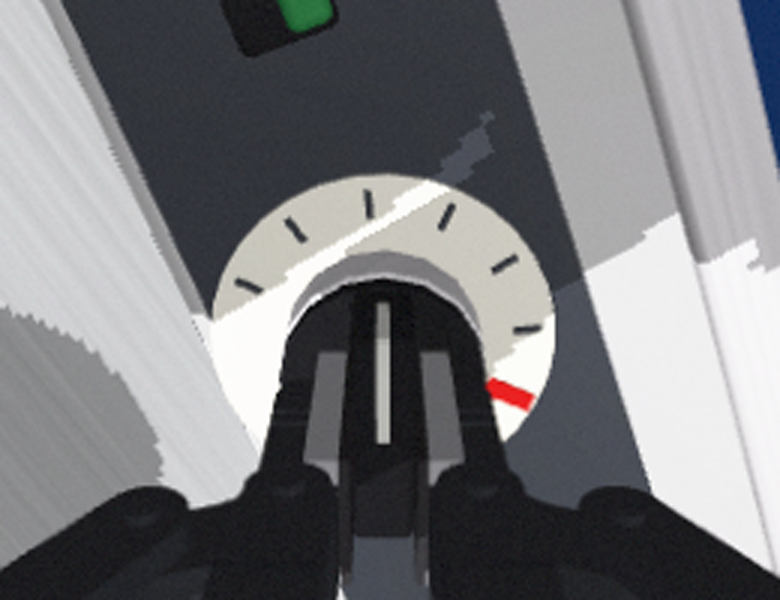

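>>> jog_arm:
  steps:
    - [[0, 0, 0], [0, 0, 8]]
    - [[0, 0, 0], [0, 0, 8]]
    - [[0, 0, 0], [0, 0, 8]]
    - [[0, 0, 0], [0, 0, 8]]
    - [[0, 0, 0], [0, 0, 8]]
    - [[0, 0, 0], [0, 0, 8]]

```text
t: 20.05
tool_pos: [0.4691, 0.0495, 0.2857]
tool_rot: [3.129, 0.257, 0.005]
contact_force: [-1.4, -0.5, -0.3]
opening: 0.0097
```

```bash
python3 -c "
from h import *
show()"
```

```text
t 20.05 pos [0.4691 0.0495 0.2857] yaw -1.407 tilt [ 0.0034 -0.002 ] q6 1.355 q1 -0.052 open 0.0097 F [-1.38 -0.48 -0.3 ] M [-0.059  0.157  0.054]
```

>>> jog_arm:
  steps:
    - [[0, 0, 0], [0, 0, 8]]
    - [[0, 0, 0], [0, 0, 8]]
    - [[0, 0, 0], [0, 0, 8]]
    - [[0, 0, 0], [0, 0, 8]]
    - [[0, 0, 0], [0, 0, 8]]
    - [[0, 0, 0], [0, 0, 8]]
    - [[0, 0, 0], [0, 0, 8]]

```text
t: 20.75
tool_pos: [0.469, 0.0489, 0.2857]
tool_rot: [2.856, -1.3, 0.005]
contact_force: [-0.6, 0.3, 0.3]
opening: 0.0102
```

```bash
python3 -c "
from h import *
show()
im=ctrl.get_image('wrist');cv2.imwrite('pics/w12z.png',cv2.resize(im[120:320,130:390,::-1],(780,600),interpolation=cv2.INTER_CUBIC))
show()"
```

```text
t 20.75 pos [0.469  0.0489 0.2857] yaw -2.425 tilt [ 0.0012 -0.0048] q6 2.373 q1 -0.053 open 0.0102 F [-0.57  0.28  0.31] M [-0.077  0.31   0.007]
t 20.80 pos [0.469  0.0489 0.2858] yaw -2.429 tilt [ 0.0012 -0.0048] q6 2.377 q1 -0.053 open 0.0093 F [-1.8  -0.33 -0.12] M [-0.017  0.316 -0.046]
```

View pics/w12z.png

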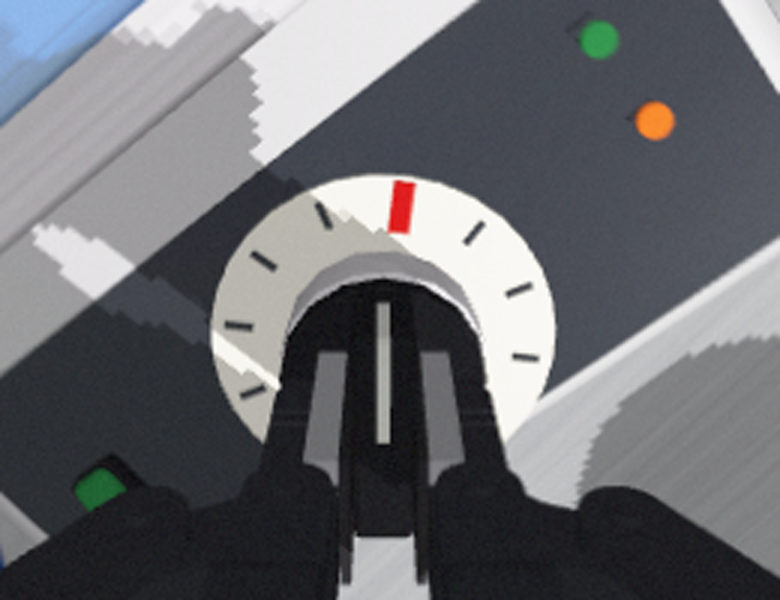

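The knob is held and its pointer is just short of the red tick, which is centred at x≈402 against the pointer at x≈383. It needs about 6.5° more clockwise.

>>> jog_arm:
  steps:
    - [[0, 0, 0], [0, 0, 6.3]]
    - [[0, 0, 0], [0, 0, 0]]
    - [[0, 0, 0], [0, 0, 0]]

```text
t: 21.1
tool_pos: [0.469, 0.0488, 0.2857]
tool_rot: [2.781, -1.453, 0.004]
contact_force: [-1.3, 0.1, 0.0]
opening: 0.0098
```

```bash
python3 -c "
from h import *
show()
im=ctrl.get_image('wrist');cv2.imwrite('pics/w13z.png',cv2.resize(im[120:320,130:390,::-1],(780,600),interpolation=cv2.INTER_CUBIC))
show()"
```

```text
t 21.10 pos [0.469  0.0488 0.2857] yaw -2.534 tilt [ 0.0006 -0.0048] q6 2.482 q1 -0.053 open 0.0098 F [-1.26  0.1   0.03] M [ 0.045  0.222 -0.027]
t 21.15 pos [0.469  0.0488 0.2857] yaw -2.534 tilt [ 0.0007 -0.0049] q6 2.483 q1 -0.053 open 0.0096 F [-1.22  0.11  0.34] M [0.038 0.231 0.051]
```

View pics/w13z.png

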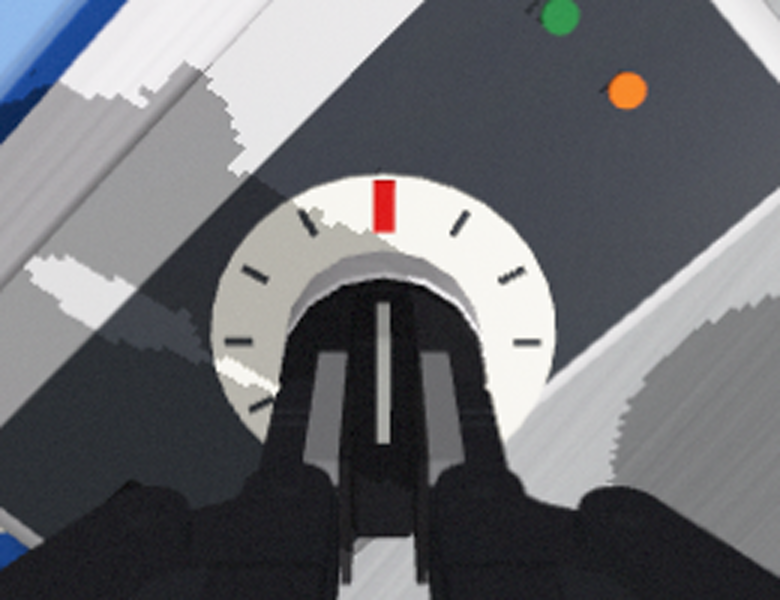

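The pointer (x 383) and red tick (x 384) are in line. Now I'll pull straight up.

>>> jog_arm:
  steps:
    - [[0, 0, -0.2], [0, 0, 0]]
    - [[0, 0, -0.2], [0, 0, 0]]
    - [[0, 0, -0.2], [0, 0, 0]]

```text
t: 21.45
tool_pos: [0.4688, 0.0488, 0.2906]
tool_rot: [2.783, -1.449, 0.005]
contact_force: [1.7, 0.3, -4.5]
opening: 0.0099
```

```bash
python3 -c "
from h import *
show()"
```

```text
t 21.45 pos [0.4688 0.0488 0.2906] yaw -2.531 tilt [ 0.0012 -0.0048] q6 2.479 q1 -0.053 open 0.0099 F [ 1.71  0.35 -4.46] M [ 0.071 -0.244 -0.06 ]
```

>>> jog_arm:
  steps:
    - [[0, 0, -0.15], [0, 0, 0]]
    - [[0, 0, -0.1], [0, 0, 0]]

```text
t: 21.65
tool_pos: [0.4688, 0.0488, 0.2931]
tool_rot: [2.784, -1.448, 0.005]
contact_force: [0.9, 0.2, -4.1]
opening: 0.0098
```

```bash
python3 -c "
from h import *
show()"
```

```text
t 21.65 pos [0.4688 0.0488 0.2931] yaw -2.530 tilt [ 0.0013 -0.0047] q6 2.478 q1 -0.053 open 0.0098 F [ 0.86  0.19 -4.1 ] M [ 0.096 -0.174 -0.045]
```

>>> jog_arm:
  steps:
    - [[0, 0, -0.1], [0, 0, 0]]
    - [[0, 0, -0.1], [0, 0, 0]]

```text
t: 21.85
tool_pos: [0.4686, 0.0488, 0.2938]
tool_rot: [2.785, -1.448, 0.006]
contact_force: [6.0, 0.2, -13.7]
opening: 0.0099
```

```bash
python3 -c "
from h import *
show()"
```

```text
t 21.85 pos [0.4686 0.0488 0.2938] yaw -2.530 tilt [ 0.0019 -0.0047] q6 2.478 q1 -0.053 open 0.0099 F [  6.02   0.21 -13.71] M [ 0.013 -1.045 -0.022]
```

The force rose to 13.7 N at 8.1 mm of travel, so the knob is at its stop. I'll release and retreat upward.

>>> jog_arm:
  steps:
    - [[0, 0, 0], [0, 0, 0]]
    - [[0, 0, 0], [0, 0, 0]]
    - [[0, 0, 0], [0, 0, 0]]
    - [[0, 0, 0], [0, 0, 0]]
  fingers: -0.3

```text
t: 22.25
tool_pos: [0.4694, 0.0487, 0.297]
tool_rot: [2.785, -1.447, 0.01]
contact_force: [0.0, -0.4, 0.2]
opening: 0.0297
```

>>> jog_arm:
  steps:
    - [[0, 0, -0.5], [0, 0, 0]]
    - [[0, 0, -2], [0, 0, 0]]
    - [[0, 0, -4], [0, 0, 0]]
    - [[0, 0, -4], [0, 0, 0]]
    - [[0, 0, -4], [0, 0, 0]]
    - [[1.5, 0, -4], [0, 0, 0]]
    - [[0, 0, 0], [0, 0, 0]]

```text
t: 22.95
tool_pos: [0.4765, 0.0374, 0.4921]
tool_rot: [2.785, -1.446, 0.01]
contact_force: [1.0, -0.5, -0.0]
opening: 0.0297
```

```bash
python3 -c "
from h import *
import json
show()
c=ctrl.camera_info('wrist');im=ctrl.get_image('wrist');cv2.imwrite('pics/w14.png',im[:,:,::-1]);json.dump({k:v.tolist() for k,v in c.items()},open('w14.json','w'))
cv2.imwrite('pics/w14z.png',cv2.resize(im[:,:,::-1],(800,600),interpolation=cv2.INTER_CUBIC))
im=ctrl.get_image('top');cv2.imwrite('pics/top1.png',im[:,:,::-1])
im=ctrl.get_image('scene');cv2.imwrite('pics/sc1.png',im[:,:,::-1])
show()"
```

```text
t 22.95 pos [0.4765 0.0374 0.4921] yaw -2.528 tilt [ 0.0043 -0.006 ] q6 2.452 q1 -0.076 open 0.0297 F [ 1.02 -0.53 -0.01] M [ 0.029 -0.017 -0.003]
t 23.10 pos [0.4756 0.0381 0.4841] yaw -2.527 tilt [-0.008  -0.0045] q6 2.452 q1 -0.075 open 0.0301 F [-0.02  0.03 -1.39] M [0.042 0.03  0.013]
```

View pics/w14z.png

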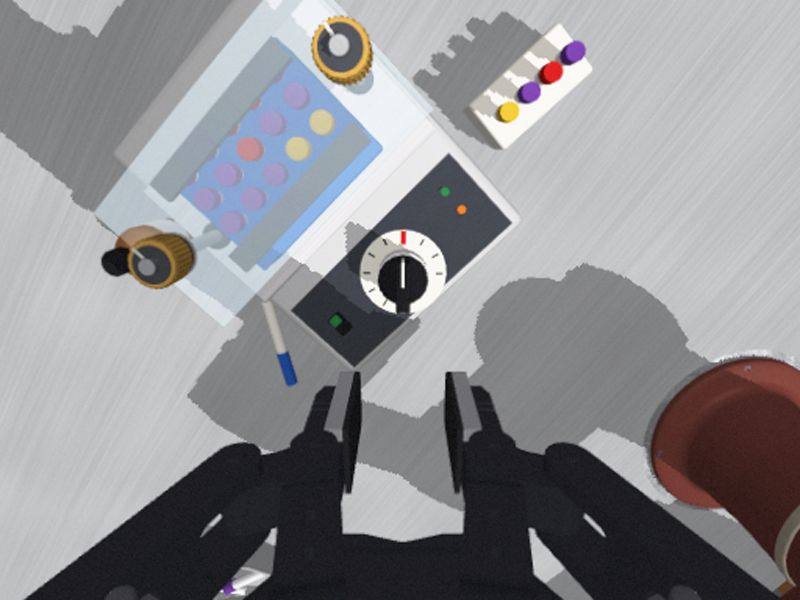

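View pics/top1.png

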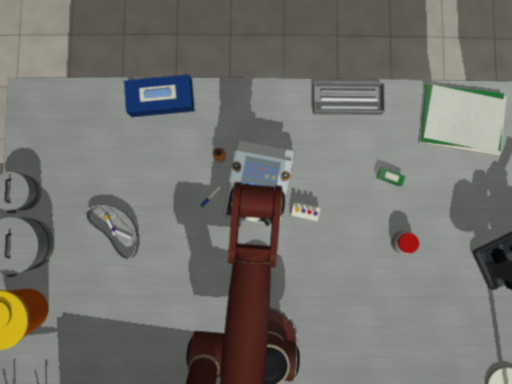

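View pics/sc1.png

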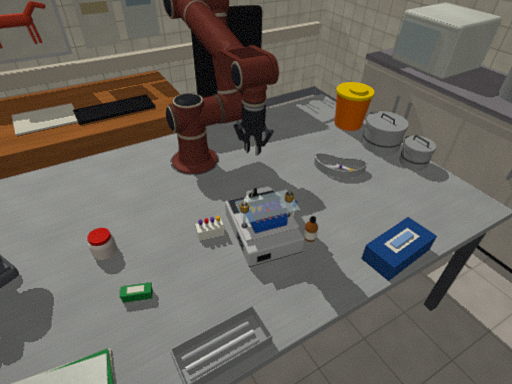

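Pointer (403,258→288) and red tick (403,238) are in line, and everything else on the bench is where it was. I'll do a quick parallax check of the knob's height and the nut's level before handing in.

```bash
python3 -c "
from h import *
import json
c={k:np.array(v) for k,v in json.load(open('w14.json')).items()}
im=cv2.imread('pics/w14.png');cv2.imwrite('pics/w14k.png',np.hstack([cv2.resize(im[140:210,220:295],(395,369),interpolation=2),cv2.resize(im[0:70,180:255],(395,369),interpolation=2)]))
d=np.radians(-55.6);C=np.array([.4686,.0495]);t=C+.02*np.array([np.cos(d),np.sin(d)])
for z in (.127,.135): print(z,(proj('wrist',(*t,z),c)-[220,140])*395/75)
show()"
```

```text
0.127 [198.96047631 137.73096745]
0.135 [198.93008905 145.92248013]
t 23.10 pos [0.4756 0.0381 0.4841] yaw -2.527 tilt [-0.008  -0.0045] q6 2.452 q1 -0.075 open 0.0301 F [-0.02  0.03 -1.39] M [0.042 0.03  0.013]
```

View pics/w14k.png

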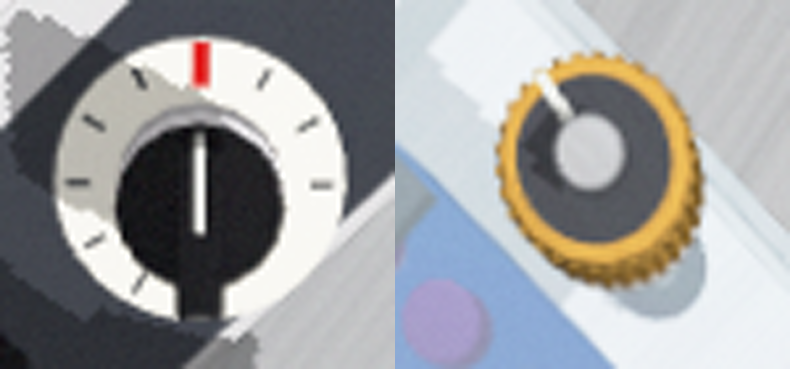

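The pointer-tip parallax fits a raised knob once I allow for the tip offset seen before pulling. The 8.1 mm of travel and the sharp rise in force agree with that. Handing in.

```bash
python3 -c "
from h import *
print(ctrl.finish_job())"
```

```text
the job is handed in; nothing more can be done
None
```

I screwed the right-hand nut down until it was snug and set the speed knob on the red mark, pulled up to its stop. I handed the job in at 23.1 s; no verdict was reported.

- **Nut:** I turned it clockwise about 6.4 rad in two grips. The turning torque rose from about 0.05 to 0.27 N m, and the joint effort rose at the washer's stiffness. I put the washer at about 0.35 rad wound up before I let go, so it should settle at about 0.2 rad. The white line ended about one full turn on from its start, which agrees.
- **Knob:** I turned it about 115° clockwise while pushed in, until the pointer lined up with the red tick to within about a pixel in the picture. I then pulled it up 8.1 mm at about 4 N, and the force rose to 13.7 N at the stop. In the last picture the pointer was still on red after release.
- **Other checks:** The last pictures show the other objects where they were, and the gripper was clear of everything.
- **Weaker checks:** Single wrist-torque readings were noisy (about ±0.05 N m), so I judged contact from the trend and the joint effort. In the last picture the knob's pointer tip first looked as if the knob were still down. It fitted a raised knob once I allowed for a 4 mm tip offset seen before the pull, so I relied on the measured travel and stop force. I did not twist the knob afterwards to test the lock.

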